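# Caliper check of tape rolls at the wrapping table

### The arm

A 7-joint arm with a two-finger parallel gripper is mounted at the origin on a cart in front of the work surface, level with it; the furniture and walls round the work are solid. World frame = base frame: x ahead of the robot, y to its left, z up, the work surface at z = 0. Lengths are in mm, angles in rad, forces in N, time in s.
With the tool pointing down it reaches from about 425 to 825 mm from the base axis. Payload 3.6 kg.
Tool frame: the origin (TCP) lies at the very end of the fingers, on their centre line; the grasp point (between the pads) lies robot.tcp_to_grasp behind it (robot.tcp_to_grasp is the distance from the TCP to the grasp point, in mm); x points along the fingers, y is the direction in which the jaws open and shut, and the axes are right-handed (so a half turn about x gives the same grasp; the last joint's range is limited). The gripper opens to 93 mm and grips with 3 to 60 N. Pads are 15 mm wide; open, the fingers measure 128 mm over their backs; the gripper's body (75 mm by 188 mm) begins 65 mm behind the grasp point.
Start: joints at [-1.367, 0.615, -0.013, 1.423, 0.008, 1.103, -0.04], TCP at [148.659, 632.742, 218.64] pointing down, gripper open.
Joint ranges: [-3.12, 3.12], [-0.3, 2.06], [-1.34, 1.32], [0.26, 2.42], [-1.36, 4.5], [0.01, 1.98], [-2.84, 2.84]. Speed limits (rad/s): [2.79, 2.79, 3.14, 3.14, 3.14, 3.14, 3.14].

### API

Orientations are given as a 3x3 rotation matrix whose columns are the frame's x, y, z axes.
In Python, from cell import robot gives the robot as it stands.
- The arm moves only by the shell command python3 -m pendant 'ROWS' [FORCE]. ROWS is JSON, one flat list of numbers, 7 for each row, row after row: the shift along the tool's x, y, z in m, then the turn, a rotation vector about the tool's x, y, z in degrees, then the closure in counts, from 0 (fully open) to 255 (shut). A call has 1 to 20 rows; each row is the pose to reach, as a shift and turn from the pose commanded when the call began, along the tool's axes at that moment; what a row does not reach only later rows make up. A row lasts 1/10 s, in which the tool goes at most 50 mm and 8.59 degrees, less where a joint would pass 70% of its speed; a pose out of reach is approached as far as the arm can. A call with a gripper value outside its range is refused whole. The fingers move at their own pace and stop on an object; FORCE is the grip in N (left out, the last holds). Time passes only in rows, so rows that repeat a pose let the fingers close. It gives the time, the measured TCP pose, the force and the opening at its end, in the units of the state.
- robot.sense(): the state, without advancing time (a new reading comes with each control period).
- robot.capture(name): name is "side" or "top"; returns the picture (384x512x3 uint8, blue, green, red); there is no depth.
- robot.get_calibration(name): a dict with "fovy" (degrees; the focal length in pixels is half the picture's height over the tangent of half this angle, whatever the lens; pixels are square), "cx", "cy" (the principal point, pixels), "cam_to_world" (4x4, takes a point from camera to world coordinates). Camera axes: x right, y down, z forward; pixel columns grow to the right and rows downward; lengths in mm; the calibration is good to about 2 mm. A picture is of the moment at which its call begins. get_calibration takes no time and is no camera call.
- robot.finish_job(): hands the job in, once; it reports no verdict.
Trained networks look in the newest picture that a camera, given by its name, has taken for a name from the list of things; names that differ only in an ending like _2 or _b are one class to them, and where a whole thing is asked for, a point or a joint stands for the part that bears it (a point fixed in the world has none). Each returns a list of dicts, best first, with "score" (0 to 1); they miss things now and then, are a little off and sometimes report something else, mostly with a low value. They report only what shows in the picture. A call takes as long as a camera call. They do not tell look-alikes from the thing itself.
- robot.silhouettes(label, camera): "pixels" (384x512 bool, what is visible of it) and "bbox" ([left, top, right, bottom] in pixels, round what is visible of it).
The state is a dict: "clock": time; "q": joint angles; "joint_velocities": joint speeds; "joint_torque": joint torques, N m; "eef_pos": TCP position; "tcp_rot": TCP orientation; "contact_force": force on the tool from outside, world axes, zero at the start; "wrist_torque": the same for the moment, N m; "finger_gap": finger opening in mm.
Only numpy, scipy, OpenCV 4.12 (cv2) and the standard library are available. Lean on these libraries where they do the work, as an engineer would, in place of code of your own. Each camera call takes 0.05 s, during which the arm holds its last target. There are 200 camera calls.

### The job

Check the tape rolls on the rack one after another, from the left post to the right: slide each off its post, lay it flat in the bench caliper and slide the jaw shut on it gently until the sprung anvil visibly gives without hitting its stop, then open the jaw and take the roll out. Lay rolls of 60 mm diameter or more flat on the floor of the slatted wooden crate and smaller ones flat on the floor of the metal tray. Finish by sliding the empty caliper fully shut, and leave the bystanders (soap bar, balm tin, spinning top) alone.

Things in the scene. Friction and masses are not known exactly. Their poses are not given: they have to be found in the camera images.
- post_rack: wooden rack on the table (fixed), base 80 x 270 x 12 mm with three upright round posts, 20 mm in diameter and 55 mm tall (tops 67 mm above the table), in a row along its y at y = +90 (left), 0 (middle) and -90 mm (right). Origin: centre of the underside; z up; y to the robot's left at yaw 0, yaw within about 9 degrees
- gauge: bench caliper (fixed): aluminium bed 90 mm (x) wide and 12 mm thick, running along its y from -147 to +103 mm from the origin, which is on the underside below the middle of the bed's width (20 degrees of yaw at most, so its y points roughly to the robot's left). Its sprung anvil is at the +y end, a jaw slides along y on the other side. Both faces are flat, square to y, 50 mm wide, upright, their tops 46 mm above the table (the blocks behind them 48 mm)
- anvil_face (a point): middle of the foot of the anvil's face at rest, on the bed's top (12 mm above the table); axes as the caliper's. The roll lies on the bed on the -y side of it, its middle ahead of the middle of the face
- anvil (a joint): how far the sprung anvil is pushed back, in m along the caliper's +y: 0 at rest, hard stop at 0.010. Spring about 0.7 N preload plus 0.7 N per mm. Pushed in by 2 mm or more it registers contact; do not run it onto the stop
- jaw (a joint): the caliper's reading, m: the gap between the jaw's face and the anvil's face at rest. 0 is fully shut, 0.110 fully open; grows as the jaw slides to the caliper's -y. It slides with about 1.5 N of friction and stays where it is left. The diameter of a clamped roll is this value plus that of the anvil
- jaw_tab (a point): the black thumb tab standing on the jaw: 28 mm (x) by 14 mm (y, the sliding direction), from 42 to 86 mm above the table, plain all round; this point is its middle 72 mm above the table, 28 mm behind the jaw's face; axes as the caliper's
- crate: open slatted wooden crate (fixed), 260 x 170 x 36 mm (x, y, z), walls and floor 6 mm, corner posts inside 12 mm square; origin: centre of the underside; for the full rolls. Crate and tray stand left and right of the caliper, either way round
- tray: open plain metal tray (fixed), 260 x 170 x 36 mm (x, y, z), solid walls and floor 4 mm; origin: centre of the underside; for the started rolls
- balm_tin: bystander: round pink tin, 67 mm across, 29 mm tall, behind and to the right of the left-hand box; origin: centre of the underside
- soap_a: bystander: wrapped soap bar, 63 x 82 x 25 mm, behind and to the right of the right-hand box; origin: centre of the underside
- spinning_top: bystander: wooden spinning top standing behind the rack, 53 mm across, 62 mm tall; origin: centre of the underside
- roll_1a: roll of brown paper tape that for the left post (exactly one of roll_1a and roll_1b is there; an absent one reads None). Rigid ring, 40 mm tall, hole 28 mm, outside diameter between 50 and 54 mm (started) or between 64 and 66 mm (full), not told here; about 100 g; lies flat on the rack's base, axis upright. Origin: centre of its lower end face, z along its axis (up at the start)
- roll_1b: roll of brown paper tape that for the left post (exactly one of roll_1a and roll_1b is there; an absent one reads None). Rigid ring, 40 mm tall, hole 28 mm, outside diameter between 50 and 54 mm (started) or between 64 and 66 mm (full), not told here; about 100 g; lies flat on the rack's base, axis upright. Origin: centre of its lower end face, z along its axis (up at the start)
- roll_2: roll of brown paper tape that for the middle post (one or both of roll_2 and roll_3 are there; an absent one reads None). Rigid ring, 40 mm tall, hole 28 mm, outside diameter between 50 and 54 mm (started) or between 64 and 66 mm (full), not told here; about 100 g; lies flat on the rack's base, axis upright. Origin: centre of its lower end face, z along its axis (up at the start)
- roll_3: roll of brown paper tape that for the right post (one or both of roll_2 and roll_3 are there; an absent one reads None). Rigid ring, 40 mm tall, hole 28 mm, outside diameter between 50 and 54 mm (started) or between 64 and 66 mm (full), not told here; about 100 g; lies flat on the rack's base, axis upright. Origin: centre of its lower end face, z along its axis (up at the start)
Things that resemble listed ones, but are neither listed nor needed, are in the scene too. What is shaped like the roll_2 but green is not meant. Leave any turquoise look-alike of the roll_1b alone.

How it is judged (in metres and radians):
On the way, in this order (a step that is already met when the one before it is completed fails the run):
1. the left roll (roll_1a) lies flat in the caliper and is pressed between jaw and anvil, pushing the anvil back 2 to 9 mm (its spring then gives 2 to 7 N) (contact force between anvil and roll_1a between 1.9 and 7.2 N and contact force between jaw and roll_1a above 1 N and z of roll_1a in the frame of gauge between 0.005 and 0.06 m and (angle between roll_1a's own z axis and vertical below 0.15 rad or angle between roll_1a's own z axis and vertical above 2.99 rad)), for 0.2 s.
2. the left roll (roll_1b) lies flat in the caliper and is pressed between jaw and anvil, pushing the anvil back 2 to 9 mm (its spring then gives 2 to 7 N) (contact force between anvil and roll_1b between 1.9 and 7.2 N and contact force between jaw and roll_1b above 1 N and z of roll_1b in the frame of gauge between 0.005 and 0.06 m and (angle between roll_1b's own z axis and vertical below 0.15 rad or angle between roll_1b's own z axis and vertical above 2.99 rad)), for 0.2 s.
3. the middle roll (roll_2) lies flat in the caliper and is pressed between jaw and anvil, pushing the anvil back 2 to 9 mm (its spring then gives 2 to 7 N) (contact force between anvil and roll_2 between 1.9 and 7.2 N and contact force between jaw and roll_2 above 1 N and z of roll_2 in the frame of gauge between 0.005 and 0.06 m and (angle between roll_2's own z axis and vertical below 0.15 rad or angle between roll_2's own z axis and vertical above 2.99 rad)), for 0.2 s.
4. the right roll (roll_3) lies flat in the caliper and is pressed between jaw and anvil, pushing the anvil back 2 to 9 mm (its spring then gives 2 to 7 N) (contact force between anvil and roll_3 between 1.9 and 7.2 N and contact force between jaw and roll_3 above 1 N and z of roll_3 in the frame of gauge between 0.005 and 0.06 m and (angle between roll_3's own z axis and vertical below 0.15 rad or angle between roll_3's own z axis and vertical above 2.99 rad)), for 0.2 s.
At the end, for the whole second after the job is handed in: Every roll present was gauged in rack order from left to right; those of 60 mm or more lie flat on the crate's floor, the others flat on the tray's floor (within 10 mm of floor height, tilt under 0.1 rad), at rest; the caliper jaw is shut to under 8 mm (x of roll_1a in the frame of crate between -0.12 and 0.12 m and y of roll_1a in the frame of crate between -0.075 and 0.075 m and ((angle between roll_1a's own z axis and vertical below 0.1 rad and z of roll_1a in the frame of crate below 0.014 m) or (angle between roll_1a's own z axis and vertical above 3.04 rad and z of roll_1a in the frame of crate below 0.054 m)) and linear speed of each of roll_1a, roll_2, roll_1b, roll_3 below 0.03 m/s and x of roll_2 in the frame of crate between -0.12 and 0.12 m and y of roll_2 in the frame of crate between -0.075 and 0.075 m and ((angle between roll_2's own z axis and vertical below 0.1 rad and z of roll_2 in the frame of crate below 0.014 m) or (angle between roll_2's own z axis and vertical above 3.04 rad and z of roll_2 in the frame of crate below 0.054 m)) and x of roll_1b in the frame of tray between -0.12 and 0.12 m and y of roll_1b in the frame of tray between -0.075 and 0.075 m and ((angle between roll_1b's own z axis and vertical below 0.1 rad and z of roll_1b in the frame of tray below 0.014 m) or (angle between roll_1b's own z axis and vertical above 3.04 rad and z of roll_1b in the frame of tray below 0.054 m)) and x of roll_3 in the frame of tray between -0.12 and 0.12 m and y of roll_3 in the frame of tray between -0.075 and 0.075 m and ((angle between roll_3's own z axis and vertical below 0.1 rad and z of roll_3 in the frame of tray below 0.014 m) or (angle between roll_3's own z axis and vertical above 3.04 rad and z of roll_3 in the frame of tray below 0.054 m)) and value of joint jaw below 0.008 m); the robot touches nothing.
It fails at once if the balm tin is moved more than 30 mm (distance of balm_tin from where it was at the start of the episode above 0.03 m).
It fails at once if the soap bar is moved more than 30 mm (distance of soap_a from where it was at the start of the episode above 0.03 m).
It fails at once if the spinning top is moved more than 30 mm (distance of spinning_top from where it was at the start of the episode above 0.03 m).
Of roll_1a, roll_1b only 1 to 1 are there at a start; the rules pass over those that are not, and their reading is None.
Of roll_2, roll_3 only 1 to 2 are there at a start; the rules pass over those that are not, and their reading is None.
At some moment in a run one of roll_1a, roll_1b, roll_2, roll_3 may be knocked a few centimetres aside while the robot is not near it.
Once in a run the grip may slacken for a moment while it holds something.
It also fails if it takes over 210 s, if anything falls off the work surface, if the arm or the gripper's body presses on something with over 40 N, if the wrist force passes 120 N, or if a joint passes its speed limit or range.

## Working session

There is one attempt and no reset: what is moved stays moved. The work goes in short steps, Python scripts to look and compute and a shell command to move; the robot and the scene stay as the last step left them, time stands still between calls to the robot, and variables do not carry over. Pictures are saved under pics/ and viewed, about 12 in all and at most 16, crops included, and the job is handed in when it is done.

```bash
ls; mkdir -p pics
python3 - <<'E'
from cell import robot
import cv2,numpy as np
s=robot.sense();print({k:np.round(v,3).tolist() for k,v in s.items()},robot.tcp_to_grasp)
for n in("side","top"):
    im=robot.capture(n);cv2.imwrite(f"pics/{n}0.png",im)
    c=robot.get_calibration(n);print(n,c["fovy"],c["cx"],c["cy"],np.round(c["cam_to_world"],3).tolist())
    for l in["post_rack","gauge","jaw","anvil","crate","tray","balm_tin","soap_a","spinning_top","roll_2"]:
        print(l,[(round(d["score"],2),np.round(d["bbox"]).tolist(),int(d["pixels"].sum())) for d in robot.silhouettes(l,n)][:5])
a=np.vstack([cv2.imread("pics/side0.png"),cv2.imread("pics/top0.png")])
E
```

```text
pics
{'clock': 0.0, 'q': [-1.366, 0.616, -0.013, 1.425, 0.008, 1.103, -0.04], 'joint_velocities': [0.001, -0.001, -0.001, -0.0, 0.001, 0.001, 0.001], 'joint_torque': [-0.0, -45.894, 0.209, -16.575, -0.061, 0.02, 0.0], 'eef_pos': [148.509, 632.002, 217.49], 'tcp_rot': [[-0.001, 0.229, 0.973], [-0.002, 0.973, -0.229], [-1.0, -0.003, 0.0]], 'contact_force': [0.413, 1.362, -0.181], 'wrist_torque': [-0.069, 0.067, -0.001], 'finger_gap': 92.955} 18.8
side 46.79610871897219 246.44901493269907 192.6071767954322 [[0.98, -0.115, 0.162, 423.444], [-0.199, -0.569, 0.798, -973.346], [0.001, -0.814, -0.581, 775.067], [0.0, 0.0, 0.0, 1.0]]
post_rack [(0.72, [238.0, 183.0, 283.0, 260.0], 1339)]
gauge [(0.81, [156.0, 182.0, 221.0, 248.0], 2158), (0.3, [317.0, 222.0, 336.0, 246.0], 292)]
jaw [(0.77, [162.0, 187.0, 203.0, 212.0], 533)]
anvil [(0.59, [170.0, 190.0, 181.0, 199.0], 42), (0.16, [168.0, 265.0, 298.0, 354.0], 8847)]
crate [(0.98, [168.0, 264.0, 298.0, 350.0], 8891)]
tray [(0.86, [152.0, 138.0, 231.0, 182.0], 2767), (0.49, [170.0, 188.0, 180.0, 199.0], 43)]
balm_tin [(0.75, [242.0, 145.0, 259
[... 521 characters left out ...]
319.0, 198.0], 1441)]
gauge [(0.83, [214.0, 218.0, 295.0, 260.0], 2234)]
jaw []
anvil [(0.43, [228.0, 239.0, 234.0, 248.0], 19), (0.34, [235.0, 225.0, 254.0, 254.0], 370), (0.26, [264.0, 170.0, 287.0, 188.0], 305)]
crate [(0.69, [333.0, 180.0, 391.0, 263.0], 4479)]
tray [(0.75, [133.0, 181.0, 187.0, 266.0], 4513), (0.23, [233.0, 166.0, 318.0, 195.0], 1418)]
balm_tin [(0.67, [165.0, 153.0, 185.0, 173.0], 347)]
soap_a [(0.6, [330.0, 155.0, 356.0, 173.0], 330)]
spinning_top [(0.64, [300.0, 126.0, 316.0, 143.0], 164)]
roll_2 [(0.77, [262.0, 170.0, 288.0, 187.0], 314), (0.72, [204.0, 184.0, 222.0, 204.0], 305), (0.56, [202.0, 152.0, 218.0, 170.0], 290), (0.31, [130.0, 181.0, 189.0, 266.0], 4553)]
```

Run:
```python
import cv2
t=cv2.imread("pics/top0.png");s=cv2.imread("pics/side0.png")
cv2.imwrite("pics/t1.png",cv2.resize(t[110:290,120:410],None,fx=2.75,fy=2.75,interpolation=cv2.INTER_CUBIC))
cv2.imwrite("pics/s1.png",cv2.resize(s[120:370,130:350],None,fx=2.4,fy=2.4,interpolation=cv2.INTER_CUBIC))
```

```text
(no output)
```

View pics/t1.png

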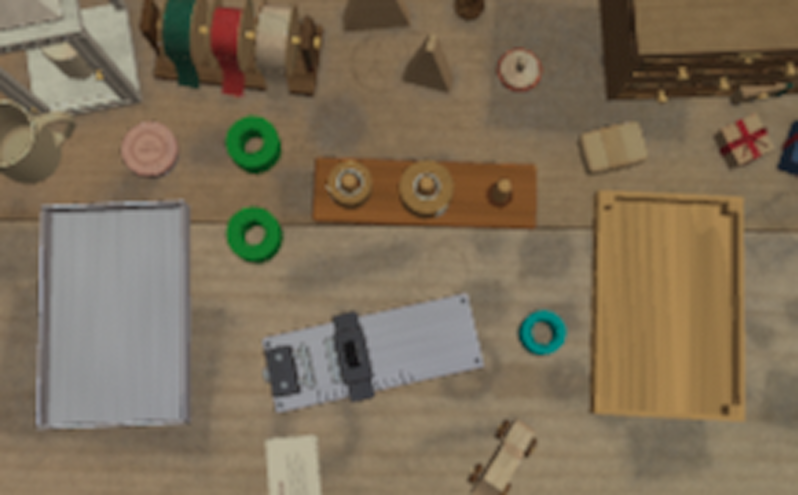

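View pics/s1.png

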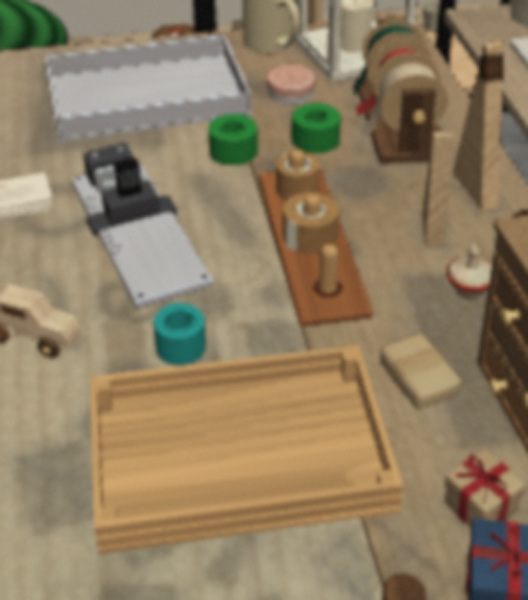

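The top view shows the rack at top centre. There is a small roll on the left post at about (247,176), a big one on the middle post at (275,177), and the right post is empty. The tray is on the left and the crate on the right. The caliper is yawed, with its anvil on the left, its tab near (247,238) and the jaw partly open. The green and turquoise rings are decoys.

```bash
cat > h.py <<'E'
from cell import robot
import numpy as np,cv2
def K(n):
    c=robot.get_calibration(n);f=192/np.tan(np.radians(c["fovy"]/2));return f,c["cx"],c["cy"],np.array(c["cam_to_world"])
def px2w(n,u,v,z):
    f,cx,cy,T=K(n);d=T[:3,:3]@[(u-cx)/f,(v-cy)/f,1];o=T[:3,3];return o+d*(z-o[2])/d[2]
def w2px(n,p):
    f,cx,cy,T=K(n);q=T[:3,:3].T@(np.array(p)-T[:3,3]);return cx+f*q[0]/q[2],cy+f*q[1]/q[2]
def snap(n,name,box,fx):
    im=robot.capture(n);l,t,r,b=box
    cv2.imwrite(f"pics/{name}.png",cv2.resize(im[t:b,l:r],None,fx=fx,fy=fx,interpolation=cv2.INTER_CUBIC));return im
def loc(n,u,v,p): # print
    pass
E
python3 - <<'E'
from h import *
c=lambda u,v,z:np.round(px2w("top",u/2.75+120,v/2.75+110,z),1)
s=lambda u,v,z:np.round(px2w("side",u/2.4+130,v/2.4+120,z),1)
print("rack",[c(*p,12)[:2].tolist() for p in[(315,158),(536,165),(535,227),(314,222)]], "side",[s(*p,12)[:2].tolist() for p in[(372,315),(303,324),(260,174)]])
print("posts top",[c(*p,67)[:2].tolist() for p in[(350,181),(427,183),(503,185)]],[s(*p,67)[:2].tolist() for p in[(297,156),(311,202),(328,249)]])
print("rolls top",[c(*p,52)[:2].tolist() for p in[(349,184),(426,187)]],[s(*p,52)[:2].tolist() for p in[(298,162),(311,210)]])
print("bed",[c(*p,12)[:2].tolist() for p in[(465,294),(483,365),(278,411),(263,338)]],[s(*p,12)[:2].tolist() for p in[(212,280),(140,301)]])
print("tab",c(352,351,86),s(128,162,86))
print("anvil block top",[c(*p,48)[:2].tolist() for p in[(266,350),(295,345),(301,391),(273,396)]])
print("jaw block",[c(*p,48)[:2].tolist() for p in[(333,316),(359,313),(373,395),(349,400)]])
for nm,P in dict(tray=[(40,204),(187,202),(188,424),(39,428)],crate=[(598,193),(744,196),(743,416),(593,413)]).items():
  q=np.array([c(*p,36) for p in P]);print(nm,q[:,:2].tolist(),q.mean(0))
for l in("roll_2","jaw_tab","anvil_face"):
  for n in("top","side"):
    for d in robot.silhouettes(l,n)[:4]:
      ys,xs=np.nonzero(d["pixels"]);print(l,n,round(d["score"],2),np.round([xs.mean(),ys.mean()],1),np.round(px2w(n,xs.mean(),ys.mean(),45),0))
E
```

```text
rack [[689.5, 86.3], [684.6, -181.6], [608.4, -179.7], [610.6, 85.3]] side [[681.0, -191.8], [607.7, -190.7], [613.4, 79.8]]
posts top [[649.7, 40.4], [648.6, -48.4], [647.5, -135.9]] [[649.0, 31.0], [645.1, -59.7], [644.3, -142.5]]
rolls top [[649.3, 42.2], [647.0, -47.7]] [[652.2, 39.7], [646.5, -54.8]]
bed [[526.7, -96.2], [443.7, -117.6], [386.8, 120.7], [471.0, 141.4]] [[526.0, -104.2], [446.4, -122.3]]
tab [454.2  32.8  86. ] [452.8  30.3  86. ]
anvil block top [[455.5, 132.6], [461.7, 99.7], [410.0, 91.3], [403.9, 122.8]]
jaw block [[495.4, 57.2], [499.3, 27.5], [406.9, 9.7], [400.9, 36.7]]
tray [[623.3, 408.4], [628.2, 234.2], [370.9, 220.0], [363.6, 389.9]] [496.5   313.125  36.   ]
crate [[646.1, -251.0], [645.0, -422.4], [390.4, -410.2], [390.9, -240.5]] [ 518.1   -331.025   36.   ]
roll_2 top 0.77 [274.1 177.9] [649. -45.  45.]
roll_2 top 0.72 [211.5 194.4] [592. 155.  45.]
roll_2 top 0.56 [211.5 162.2] [698. 159.  45.]
roll_2 top 0.31 [161.1 223.9] [495. 311.  45.]
roll_2 side 0.95 [258.6 213.5] [640. -71.  45.]
roll_2 side 0.88 [261.2 173.2] [691. 119.  45.]
roll_2 side 0.77 [226.6 178.2] [585. 113.  45.]
jaw_tab top 0.96 [247.3 240.1] [448.  37.  45.]
jaw_tab top 0.53 [246.3 177. ] [650.  44.  45.]
jaw_tab top 0.46 [160.7 223.7] [496. 312.  45.]
jaw_tab side 0.86 [182.9 202. ] [447.  20.  45.]
anvil_face top 0.73 [254.3 237.5] [457.  15.  45.]
anvil_face side 0.7 [187.3 214.4] [454. -37.  45.]
```

```bash
cat >> h.py <<'E'
from scipy.spatial.transform import Rotation as R
YAW=13.3;A=np.radians(YAW);GX=np.array([np.cos(A),np.sin(A)]);GY=np.array([-np.sin(A),np.cos(A)]);GO=np.array([452.5,33.5])
def Rt(yaw=YAW):
    a=np.radians(yaw);y=np.array([np.cos(a),np.sin(a),0]);x=np.array([0,0,-1.]);return np.c_[x,y,np.cross(x,y)]
def go(*pts,yaw=YAW):
    s=robot.sense();R0=np.array(s["tcp_rot"]);p0=np.array(s["eef_pos"])
    print("t",s["clock"],"at",np.round(p0,1),"F",np.round(s["contact_force"],1),"gap",round(s["finger_gap"],1))
    for p in pts:
        print("->",p,np.round(R0.T@(np.array(p)-p0)/1000,4).tolist(),np.round(R.from_matrix(R0.T@Rt(yaw)).as_rotvec(degrees=True),1).tolist())
def g2w(x,y): return (GO+GX*x+GY*y).round(1).tolist()
def w2g(p): d=np.array(p[:2])-GO; return round(d@GX,1),round(d@GY,1)
E
python3 -c "
from h import *
go((380,400,215),(453.5,33,150),(453.5,33,56))"
```

```text
t 1.4 at [148.7 632.7 218.6] F [-0.7 -0.4 -0.2] gap 92.6
-> (380, 400, 215) [0.0036, -0.1737, 0.2785] [63.5, -0.0, 0.0]
-> (453.5, 33, 150) [0.0686, -0.5141, 0.434] [63.5, -0.0, 0.0]
-> (453.5, 33, 56) [0.1626, -0.5141, 0.434] [63.5, -0.0, 0.0]
```

```bash
python3 -m pendant '[0.004,-0.174,0.279,40,0,0,0, 0.004,-0.174,0.279,40,0,0,0, 0.004,-0.174,0.279,40,0,0,0, 0.004,-0.174,0.279,40,0,0,0, 0.004,-0.174,0.279,40,0,0,0, 0.004,-0.174,0.279,40,0,0,0, 0.004,-0.174,0.279,40,0,0,0, 0.069,-0.514,0.434,63.5,0,0,0, 0.069,-0.514,0.434,63.5,0,0,0, 0.069,-0.514,0.434,63.5,0,0,0, 0.069,-0.514,0.434,63.5,0,0,0, 0.069,-0.514,0.434,63.5,0,0,0, 0.069,-0.514,0.434,63.5,0,0,0, 0.069,-0.514,0.434,63.5,0,0,0, 0.069,-0.514,0.434,63.5,0,0,0, 0.069,-0.514,0.434,63.5,0,0,0, 0.069,-0.514,0.434,63.5,0,0,0, 0.069,-0.514,0.434,63.5,0,0,0]' 6
python3 -c "
from h import *
go((453.5,33,56))
snap('top','t2',(180,120,420,300),3.2);im=robot.capture('side');cv2.imwrite('pics/s2.png',cv2.resize(im[130:350,120:360],None,fx=2.7,fy=2.7))"
```

```text
clock: 3.2
eef_pos: [453.6, 34.9, 149.8]
tcp_rot: [[0.0, 0.973, 0.232], [0.001, 0.232, -0.973], [-1.0, 0.0, -0.001]]
contact_force: [-1.0, 0.4, 0.2]
finger_gap: 93.2
t 3.2 at [453.6  34.9 149.8] F [-1.   0.4  0.2] gap 93.2
-> (453.5, 33, 56) [0.0938, -0.0006, 0.0019] [0.1, -0.1, -0.0]
```

View pics/s2.png

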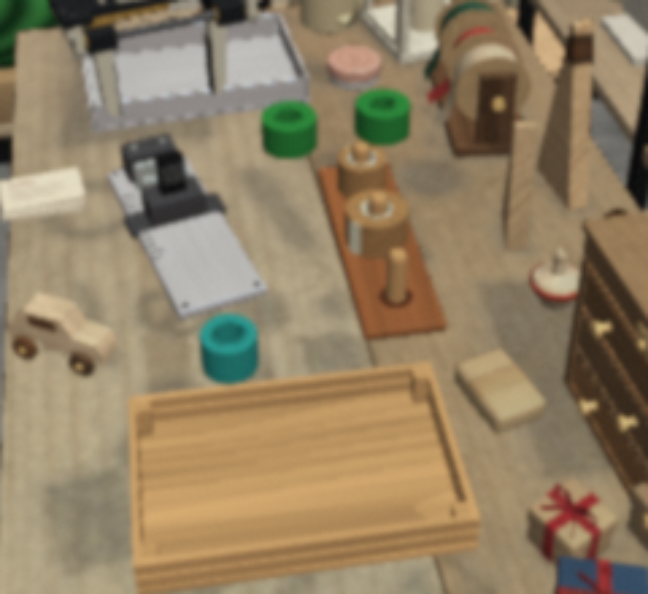

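Side view: the open fingers hang straight above the tab at (172,165) in the crop. The rack and rolls are unchanged.

```bash
python3 -m pendant '[0.047,-0.001,0.002,0,0,0,0, 0.094,-0.001,0.002,0,0,0,0, 0.094,-0.001,0.002,0,0,0,0, 0.094,-0.001,0.002,0,0,0,255, 0.094,-0.001,0.002,0,0,0,255, 0.094,-0.001,0.002,0,0,0,255, 0.094,-0.001,0.002,0,0,0,255, 0.094,-0.001,0.002,0,0,0,255, 0.094,-0.001,0.002,0,0,0,255, 0.094,-0.001,0.002,0,0,0,255, 0.094,-0.001,0.002,0,0,0,255, 0.094,-0.001,0.002,0,0,0,255]' 8
python3 -c "
from h import *
go((453.5,33,56))"
```

```text
clock: 4.5
eef_pos: [452.5, 30.8, 55.6]
tcp_rot: [[-0.001, 0.973, 0.23], [-0.0, 0.23, -0.973], [-1.0, -0.001, -0.0]]
contact_force: [-0.7, 0.3, 1.9]
finger_gap: 27.9
t 4.5 at [452.5  30.8  55.6] F [-0.7  0.3  1.9] gap 27.9
-> (453.5, 33, 56) [-0.0004, 0.0015, -0.0019] [-0.0, -0.0, 0.1]
```

```bash
python3 -m pendant '[0,0,0.015,0,0,0,255, 0,0,0.030,0,0,0,255, 0,0,0.045,0,0,0,255, 0,0,0.060,0,0,0,255, 0,0,0.060,0,0,0,255, 0,0,0.060,0,0,0,255]'
python3 -c "
from h import *
go((453.5,33,56))
snap('top','t3',(200,150,330,270),6)"
```

```text
clock: 5.1
eef_pos: [466.5, -28.1, 55.6]
tcp_rot: [[-0.001, 0.973, 0.229], [-0.001, 0.229, -0.973], [-1.0, -0.001, 0.001]]
contact_force: [-1.4, -2.0, 1.6]
finger_gap: 27.9
t 5.1 at [466.5 -28.1  55.6] F [-1.4 -2.   1.6] gap 27.9
-> (453.5, 33, 56) [-0.0004, 0.0013, -0.0624] [-0.1, 0.0, 0.0]
```

View pics/t3.png

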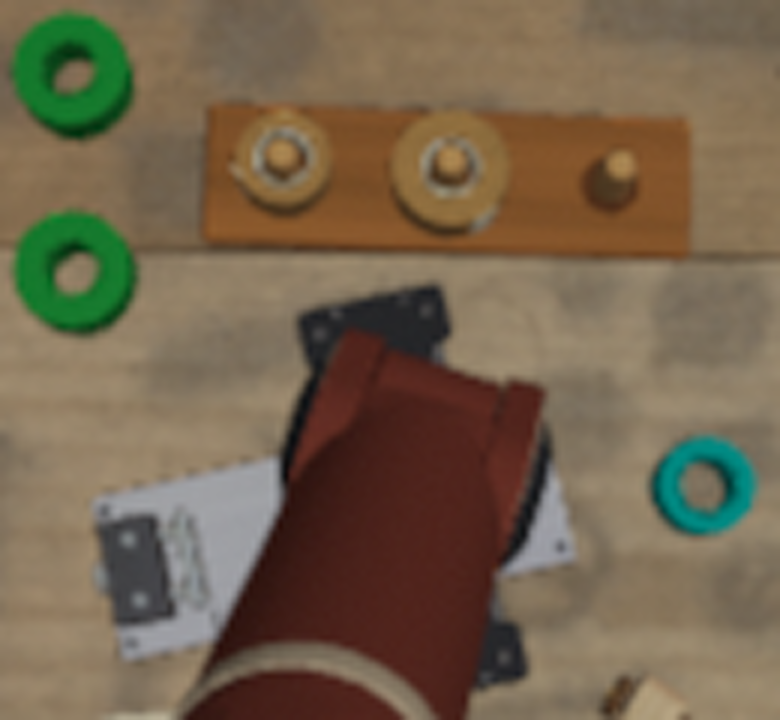

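The anvil block is clear at lower left, its right edge running from (155,515) to (175,612) in the crop. The arm hides the jaw. The rolls sit at crop (284,162) and (450,170).

```bash
python3 -c "
from h import *
c=lambda u,v,z:px2w('top',u/6+200,v/6+150,z)
for p in [(157,515),(175,612)]: q=c(*p,47);print(q.round(1),w2g(q))
print('tab',w2g((466.5,-28.1)), 'tab0',w2g((452.5,30.8)))
r1=c(284,162,52);r2=c(450,170,52);print(r1,r2, c(284,155,67),c(452,162,67),c(621,163,67))
for d in robot.silhouettes('roll_2','top'): print(d['score'],d['bbox'])
go((466.5,-28.1,180),(649.5,42,180),(649.5,42,23))
"
```

```text
[460.5 103.3  47. ] (np.float64(23.8), np.float64(66.1))
[410.6  92.3  47. ] (np.float64(-27.3), np.float64(66.8))
tab (np.float64(-0.5), np.float64(-63.2)) tab0 (np.float64(-0.6), np.float64(-2.6))
[649.04736877  40.84474125  52.        ] [645.96122279 -48.02049285  52.        ] [649.64550563  40.16597542  67.        ] [647.14721973 -48.64084654  67.        ] [ 647.89526708 -137.75392403   67.        ]
0.64 [200.4, 149.5, 220.0, 170.8]
0.63 [232.9, 166.0, 317.6, 195.6]
0.61 [204.0, 184.7, 223.2, 203.7]
0.61 [213.5, 223.4, 295.2, 258.0]
0.6 [326.9, 154.5, 358.1, 169.2]
0.5 [263.0, 170.8, 287.0, 187.8]
t 5.2 at [466.4 -27.3  55.6] F [-1.8 -0.9  1.2] gap 28.1
-> (466.5, -28.1, 180) [-0.1244, -0.0001, 0.0008] [-0.0, 0.0, 0.1]
-> (649.5, 42, 180) [-0.1246, 0.1941, -0.0254] [-0.0, 0.0, 0.1]
-> (649.5, 42, 23) [0.0324, 0.1942, -0.0254] [-0.0, 0.0, 0.1]
```

```bash
python3 -m pendant '[0,0,0,0,0,0,0, 0,0,0,0,0,0,0, 0,0,0,0,0,0,0, 0,0,0,0,0,0,0, 0,0,0,0,0,0,0, -0.124,0,0,0,0,0,0, -0.124,0,0,0,0,0,0, -0.124,0,0,0,0,0,0, -0.124,0.194,-0.025,0,0,0,0, -0.124,0.194,-0.025,0,0,0,0, -0.124,0.194,-0.025,0,0,0,0, -0.124,0.194,-0.025,0,0,0,0, -0.124,0.194,-0.025,0,0,0,0, -0.124,0.194,-0.025,0,0,0,0]' 20
python3 -c "
from h import *
go((649.3,41,23))"
```

```text
clock: 6.6
eef_pos: [649.5, 41.7, 178.4]
tcp_rot: [[-0.002, 0.973, 0.231], [-0.001, 0.231, -0.973], [-1.0, -0.002, 0.0]]
contact_force: [-0.7, -0.9, -0.1]
finger_gap: 92.7
t 6.6 at [649.5  41.7 178.4] F [-0.7 -0.9 -0.1] gap 92.7
-> (649.3, 41, 23) [0.1554, -0.0, 0.0006] [0.0, 0.0, 0.1]
```

```bash
python3 -m pendant '[0.05,0,0,0,0,0,0, 0.1,0,0,0,0,0,0, 0.135,0,0,0,0,0,0, 0.155,0,0,0,0,0,0, 0.155,0,0,0,0,0,0, 0.155,0,0,0,0,0,255, 0.155,0,0,0,0,0,255, 0.155,0,0,0,0,0,255, 0.155,0,0,0,0,0,255, 0.155,0,0,0,0,0,255, 0.155,0,0,0,0,0,255, 0.155,0,0,0,0,0,255]' 20
python3 -c "
from h import *
go((649.3,41,100))"
```

```text
clock: 7.8
eef_pos: [650.8, 41.6, 25.3]
tcp_rot: [[0.002, 0.973, 0.23], [0.0, 0.23, -0.973], [-1.0, 0.002, 0.0]]
contact_force: [0.4, -0.8, 3.1]
finger_gap: 51.6
t 7.8 at [650.8  41.6  25.3] F [ 0.4 -0.8  3.1] gap 51.6
-> (649.3, 41, 100) [-0.0747, -0.0014, 0.0002] [-0.0, 0.0, -0.1]
```

```bash
python3 -m pendant '[-0.02,0,0,0,0,0,255, -0.04,0,0,0,0,0,255, -0.06,0,0,0,0,0,255, -0.08,0,0,0,0,0,255, -0.1,0,0,0,0,0,255, -0.1,0,0,0,0,0,255, -0.1,0,0,0,0,0,255]' 20
python3 -c "
from h import *
print(g2w(-0.5,33))
x,y=g2w(-0.5,33);go((x,y,125),(x,y,27))"
```

```text
clock: 8.5
eef_pos: [649.3, 41.5, 124.0]
tcp_rot: [[-0.001, 0.973, 0.23], [0.0, 0.23, -0.973], [-1.0, -0.001, -0.0]]
contact_force: [-0.3, 0.4, -1.4]
finger_gap: 51.8
[444.4, 65.5]
t 8.5 at [649.3  41.5 124. ] F [-0.3  0.4 -1.4] gap 51.8
-> (444.4, 65.5, 125) [-0.0008, -0.1939, -0.0705] [-0.0, -0.0, 0.1]
-> (444.4, 65.5, 27) [0.0972, -0.1938, -0.0704] [-0.0, -0.0, 0.1]
```

```bash
python3 -m pendant '[0,-0.04,-0.014,0,0,0,255, 0,-0.08,-0.028,0,0,0,255, 0,-0.12,-0.042,0,0,0,255, 0,-0.16,-0.056,0,0,0,255, 0,-0.194,-0.07,0,0,0,255, 0,-0.194,-0.07,0,0,0,255, 0.03,-0.194,-0.07,0,0,0,255, 0.06,-0.194,-0.07,0,0,0,255, 0.08,-0.194,-0.07,0,0,0,255, 0.09,-0.194,-0.07,0,0,0,255, 0.097,-0.194,-0.07,0,0,0,255, 0.097,-0.194,-0.07,0,0,0,255, 0.097,-0.194,-0.07,0,0,0,255]' 20
python3 -c "
from h import *
go((0,0,27));im=robot.capture('side');cv2.imwrite('pics/s3.png',cv2.resize(im[130:270,120:320],None,fx=4,fy=4))"
```

```text
clock: 9.8
eef_pos: [445.9, 62.4, 27.7]
tcp_rot: [[0.001, 0.974, 0.227], [-0.003, 0.227, -0.974], [-1.0, 0.0, 0.003]]
contact_force: [-0.9, -4.7, 9.6]
finger_gap: 51.6
t 9.8 at [445.9  62.4  27.7] F [-0.9 -4.7  9.6] gap 51.6
-> (0, 0, 27) [0.0005, -0.4485, -0.0404] [-0.2, 0.2, -0.0]
```

View pics/s3.png

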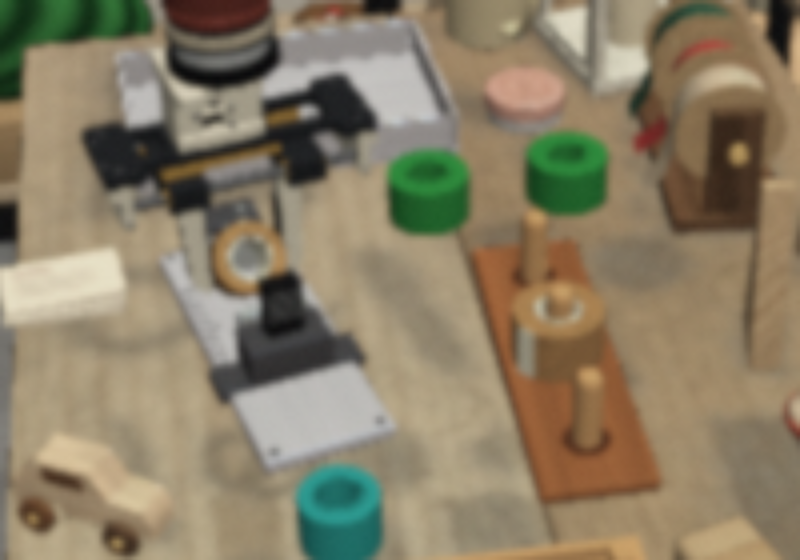

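The picture shows the roll tipped in the fingers at (250,258), its top facing the camera. Its anvil edge caught on the anvil. The anvil's light face plate therefore stands ahead of the dark block I measured, at gauge y of about 55. I'll lift, back off toward the jaw and press the roll flat on the bed with a light grip.

```bash
python3 -m pendant '[-0.02,0,0,0,0,0,255, -0.04,0,0,0,0,0,255, -0.04,0,0.012,0,0,0,255, -0.04,0,0.022,0,0,0,255, -0.04,0,0.022,0,0,0,255, -0.04,0,0.022,0,0,0,255, -0.04,0,0.022,0,0,0,255]' 12
python3 -c "
from h import *
go((0,0,25.3));print(w2g(robot.sense()['eef_pos']));im=robot.capture('side');cv2.imwrite('pics/s4.png',cv2.resize(im[150:240,130:250],None,fx=5,fy=5))"
```

```text
clock: 10.55
eef_pos: [449.6, 43.6, 66.9]
tcp_rot: [[-0.002, 0.973, 0.23], [0.0, 0.23, -0.973], [-1.0, -0.002, -0.0]]
contact_force: [-0.5, 0.2, -2.2]
finger_gap: 51.7
t 10.55 at [449.6  43.6  66.9] F [-0.5  0.2 -2.2] gap 51.7
-> (0, 0, 25.3) [0.0424, -0.4475, -0.0607] [-0.0, -0.0, 0.1]
(np.float64(-0.5), np.float64(10.5))
```

View pics/s4.png

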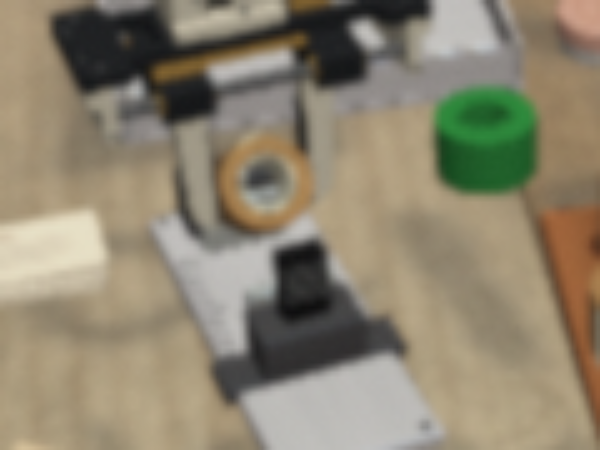

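The roll hangs tilted about 50° at (265,182), with its low edge on the jaw side and the bed clear beneath it. I'll lower it with a weak grip so the bed rotates it flat.

```bash
python3 -m pendant '[0.008,0,0,0,0,0,255, 0.014,0,0,0,0,0,255, 0.018,0,0,0,0,0,255, 0.022,0,0,0,0,0,255, 0.026,0,0,0,0,0,255, 0.03,0,0,0,0,0,255, 0.033,0,0,0,0,0,255, 0.036,0,0,0,0,0,255, 0.039,0,0,0,0,0,255, 0.041,0,0,0,0,0,255, 0.041,0,0,0,0,0,255, 0.041,0,0,0,0,0,255]' 4
python3 -c "
from h import *
go((0,0,25.3));print(w2g(robot.sense()['eef_pos']));im=robot.capture('side');cv2.imwrite('pics/s5.png',cv2.resize(im[150:240,130:250],None,fx=5,fy=5))"
```

```text
clock: 11.8
eef_pos: [451.2, 43.6, 27.1]
tcp_rot: [[0.002, 0.973, 0.23], [0.0, 0.23, -0.973], [-1.0, 0.002, 0.0]]
contact_force: [-0.1, 0.7, 2.7]
finger_gap: 52.1
t 11.8 at [451.2  43.6  27.1] F [-0.1  0.7  2.7] gap 52.1
-> (0, 0, 25.3) [0.0007, -0.4492, -0.0611] [-0.0, 0.0, -0.1]
(np.float64(1.1), np.float64(10.2))
```

View pics/s5.png

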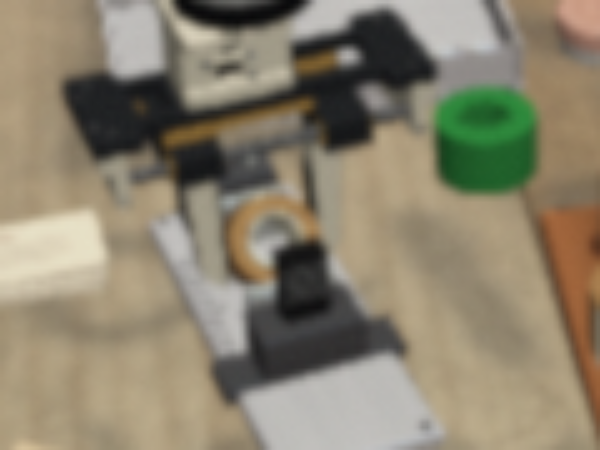

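It is still tilted at (275,240) and has only just reached the bed (Fz 2.7 N). I'll press about 11 mm further, which keeps the fingertips above the bed.

```bash
python3 -m pendant '[0.002,0,0,0,0,0,255, 0.004,0,0,0,0,0,255, 0.006,0,0,0,0,0,255, 0.008,0,0,0,0,0,255, 0.010,0,0,0,0,0,255, 0.011,0,0,0,0,0,255, 0.011,0,0,0,0,0,255, 0.011,0,0,0,0,0,255]' 4
python3 -c "
from h import *
go((0,0,25.3));print(w2g(robot.sense()['eef_pos']));im=robot.capture('side');cv2.imwrite('pics/s6.png',cv2.resize(im[150:240,130:250],None,fx=5,fy=5))"
```

```text
clock: 12.65
eef_pos: [452.7, 44.0, 16.4]
tcp_rot: [[0.006, 0.973, 0.23], [0.0, 0.23, -0.973], [-1.0, 0.005, 0.001]]
contact_force: [2.3, 1.3, 5.3]
finger_gap: 51.7
t 12.65 at [452.7  44.   16.4] F [2.3 1.3 5.3] gap 51.7
-> (0, 0, 25.3) [-0.0115, -0.4507, -0.0613] [0.0, 0.0, -0.3]
(np.float64(2.7), np.float64(10.2))
```

View pics/s6.png

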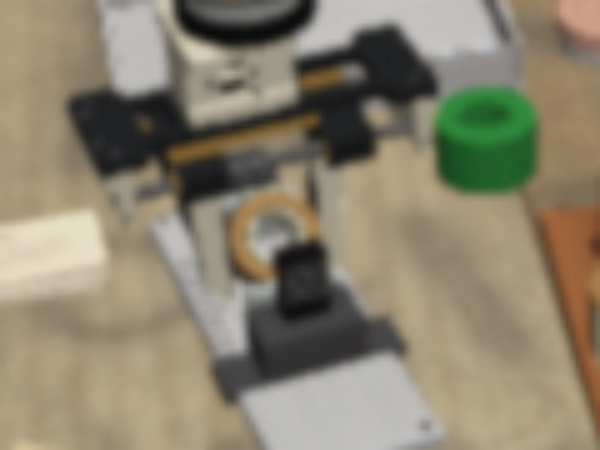

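```bash
cat > fit.py <<'E'
from h import *
def fit(png,box,fx,c0,D,win,phis=range(-90,91,5),rng=16):
    im=cv2.imread(png);im=cv2.resize(im,(box[2]-box[0],box[3]-box[1]),interpolation=cv2.INTER_AREA)
    im=cv2.resize(im,None,fx=4,fy=4,interpolation=cv2.INTER_CUBIC)
    hsv=cv2.cvtColor(im,cv2.COLOR_BGR2HSV)
    m=((hsv[...,0]>8)&(hsv[...,0]<22)&(hsv[...,1]>95)&(hsv[...,2]>90)).astype(np.uint8)
    w=np.zeros_like(m);l,t,r,b=[int((v-o)*4) for v,o in zip(win,box[:2]*2)];w[t:b,l:r]=1;m&=w
    ys,xs=np.nonzero(m);print("brown px",m.sum(),"bbox",xs.min()/4+box[0],ys.min()/4+box[1],xs.max()/4+box[0],ys.max()/4+box[1])
    th=np.linspace(0,2*np.pi,60);a3=np.r_[GX,0];b3=np.r_[GY,0];z3=np.array([0,0,1.])
    out=[]
    for ph in phis:
        p=np.radians(ph);ax=z3*np.cos(p)-b3*np.sin(p);e2=np.cross(ax,a3)
        ring=lambda rr,h:[ax*h+rr*(np.cos(k)*a3+np.sin(k)*e2) for k in th]
        for dy in range(-rng,rng+1,3):
            for dz in range(-rng,rng+1,3):
                c=c0+b3*dy+z3*dz
                P=lambda pts:np.array([[(u-box[0])*4,(v-box[1])*4] for u,v in (w2px("side",c+q) for q in pts)]).astype(np.int32)
                full=np.zeros_like(m);cv2.fillConvexPoly(full,cv2.convexHull(np.vstack([P(ring(D/2,20)),P(ring(D/2,-20))])),1)
                T=np.array(robot.get_calibration("side")["cam_to_world"])[:3,3]
                s=1 if ax@(T-c)>0 else -1
                hole=np.zeros_like(m);cv2.fillConvexPoly(hole,cv2.convexHull(P(ring(15.5,20*s))),1)
                f=full&(1-hole);out.append(((f&m).sum()/(f|m).sum(),ph,dy,dz))
    out.sort(reverse=True);print(out[:6])
    best={};[best.setdefault(o[1],round(o[0],2)) for o in out];print(dict(sorted(best.items())))
E
python3 - <<'E'
from fit import *
x,y=g2w(-.5,10.5)
fit("pics/s4.png",(130,150,250,240),5,np.array([x,y,85.7]),51.7,(173,176,194,198))
E
```

```text
brown px 2594 bbox 173.25 177.25 192.25 196.0Traceback (most recent call last):
  File "<stdin>", line 3, in <module>
  File "fit.py", line 18, in fit
    full=np.zeros_like(m);cv2.fillConvexPoly(full,cv2.convexHull(np.vstack([P(ring(D/2,20)),P(ring(D/2,-20))])),1)
                                                                                            ~^^^^^^^^^^^^^^^
  File "fit.py", line 17, in <lambda>
    P=lambda pts:np.array([[(u-box[0])*4,(v-box[1])*4] for u,v in (w2px("side",c+q) for q in pts)]).astype(np.int32)
                                                                  ^^^^^^^^^^^^^^^^^^^^^^^^^^^^^^^
  File "fit.py", line 17, in <genexpr>
    P=lambda pts:np.array([[(u-box[0])*4,(v-box[1])*4] for u,v in (w2px("side",c+q) for q in pts)]).astype(np.int32)
                                                                   ~~~~^^^^^^^^^^^^
  File "h.py", line 8, in w2px
    f,cx,cy,T=K(n);q=T[:3,:3].T@(np.array(p)-T[:3,3]);return cx+f*q[0]/q[2],cy+f*q[1]/q[2]
              ~^^^
  File "h.py", line 4, in K
    c=robot.get_calibration(n);f=192/np.tan(np.radians(c["fovy"]/2));return f,c["cx"],c["cy"],np.array(c["cam_to_world"])
ValueError: time passes only in moves, steps and waits
```

```bash
sed -i 's/^def K(n):/import functools\n@functools.lru_cache\ndef K(n):/; ' h.py; sed -i 's/T=np.array(robot.get_calibration("side")\["cam_to_world"\])\[:3,3\]/T=K("side")[3][:3,3]/; s/range(-rng,rng+1,3)/range(-rng,rng+1,4)/g' fit.py
python3 - <<'E'
from fit import *
x,y=g2w(-.5,10.5)
fit("pics/s4.png",(130,150,250,240),5,np.array([x,y,85.7]),51.7,(173,176,194,198))
E
```

```text
brown px 2594 bbox 173.25 177.25 192.25 196.0
[(np.float64(0.6824306472919419), 55, -4, -4), (np.float64(0.680681213411389), 55, 4, -8), (np.float64(0.6759453781512605), 50, 0, -8), (np.float64(0.6724775488642366), 55, 0, -8), (np.float64(0.665458311755567), 60, 0, -4), (np.float64(0.6617264690587623), 60, 4, -8)]
{-90: np.float64(0.5), -85: np.float64(0.48), -80: np.float64(0.46), -75: np.float64(0.45), -70: np.float64(0.43), -65: np.float64(0.42), -60: np.float64(0.41), -55: np.float64(0.4), -50: np.float64(0.41), -45: np.float64(0.42), -40: np.float64(0.43), -35: np.float64(0.42), -30: np.float64(0.43), -25: np.float64(0.41), -20: np.float64(0.4), -15: np.float64(0.39), -10: np.float64(0.39), -5: np.float64(0.41), 0: np.float64(0.42), 5: np.float64(0.44), 10: np.float64(0.45), 15: np.float64(0.47), 20: np.float64(0.48), 25: np.float64(0.51), 30: np.float64(0.54), 35: np.float64(0.56), 40: np.float64(0.6), 45: np.float64(0.63), 50: np.float64(0.68), 55: np.float64(0.68), 60: np.float64(0.67), 65: np.float64(0.64), 70: np.float64(0.61), 75: np.float64(0.58), 80: np.float64(0.55), 85: np.float64(0.52), 90: np.float64(0.5)}
```

The fit gives a tilt of about 53°. I'll grip firmly, lift, lean the tool 40° about its y so that only about 13° is left, then set the roll down.

```bash
python3 -m pendant '[0,0,0,0,0,0,255, 0,0,0,0,0,0,255, -0.015,0,0,0,0,0,255, -0.03,0,0,0,0,0,255, -0.034,0,0.002,0,-8,0,255, -0.034,0,0.005,0,-16,0,255, -0.034,0,0.008,0,-24,0,255, -0.034,0,0.01,0,-32,0,255, -0.034,0,0.012,0,-40,0,255, -0.034,0,0.012,0,-40,0,255, -0.034,0,0.012,0,-40,0,255, -0.034,0,0.012,0,-40,0,255]' 25
python3 -c "
from h import *
go((0,0,25.3));print(w2g(robot.sense()['eef_pos']));im=robot.capture('side');cv2.imwrite('pics/s7.png',cv2.resize(im[150:240,130:250],None,fx=5,fy=5))"
```

```text
clock: 13.9
eef_pos: [452.7, 30.0, 50.9]
tcp_rot: [[0.145, 0.974, 0.171], [-0.624, 0.225, -0.749], [-0.768, 0.002, 0.64]]
contact_force: [-0.1, 0.1, -1.2]
finger_gap: 50.9
t 13.9 at [452.7  30.   50.9] F [-0.1  0.1 -1.2] gap 50.9
-> (0, 0, 25.3) [-0.0273, -0.4479, -0.0716] [-0.3, 39.8, 0.0]
(np.float64(-0.6), np.float64(-3.5))
```

View pics/s7.png

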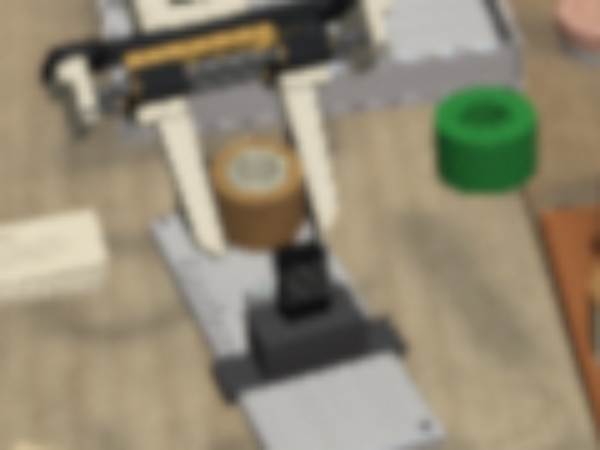

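The roll at (258,195) is now almost upright. I'll lower it 30 mm straight down, check, and then release.

```bash
python3 -m pendant '[0.008,0,-0.006,0,0,0,255, 0.015,0,-0.013,0,0,0,255, 0.019,0,-0.016,0,0,0,255, 0.021,0,-0.018,0,0,0,255, 0.023,0,-0.019,0,0,0,255, 0.023,0,-0.019,0,0,0,255, 0.023,0,-0.019,0,0,0,255]' 25
python3 -c "
from h import *
go((0,0,25.3));print(w2g(robot.sense()['eef_pos']))"
```

```text
clock: 14.65
eef_pos: [453.0, 31.6, 19.9]
tcp_rot: [[0.148, 0.973, 0.176], [-0.626, 0.23, -0.745], [-0.766, 0.0, 0.643]]
contact_force: [0.2, 0.1, -0.4]
finger_gap: 51.5
t 14.65 at [453.   31.6  19.9] F [ 0.2  0.1 -0.4] gap 51.5
-> (0, 0, 25.3) [-0.0513, -0.4481, -0.0526] [-0.0, 40.0, 0.0]
(np.float64(0.0), np.float64(-1.9))
```

```bash
python3 -m pendant '[0,0,0,0,0,0,0, 0,0,0,0,0,0,0, 0,0,0,0,0,0,0, 0,0,0,0,0,0,0, 0,0,0,0,0,0,0, -0.05,0,0,0,0,0,0, -0.1,0,0,0,0,0,0, -0.1,0,0,0,8,0,0, -0.1,0,0,0,16,0,0, -0.1,0,0,0,24,0,0, -0.1,0,0,0,32,0,0, -0.1,0,0,0,40,0,0, -0.1,0,0,0,40,0,0, -0.1,0,0,0,40,0,0]' 20
python3 -c "
from h import *
x,y=g2w(0,-63.2);go((x,y,100),(x,y,56));im=robot.capture('side');cv2.imwrite('pics/s8.png',cv2.resize(im[150:240,130:250],None,fx=5,fy=5))
for d in robot.silhouettes('roll_2','side')[:5]: print(d['score'],d['bbox'])
x,y=g2w(0,10);print(w2px('side',(x,y,52)))"
```

```text
clock: 16.05
eef_pos: [438.4, 91.5, 96.7]
tcp_rot: [[0.0, 0.975, 0.223], [-0.001, 0.223, -0.975], [-1.0, -0.0, 0.001]]
contact_force: [0.0, 0.9, -0.0]
finger_gap: 93.3
t 16.05 at [438.4  91.5  96.7] F [ 0.   0.9 -0. ] gap 93.3
-> (467.0, -28.0, 100) [-0.0032, 0.0012, 0.1229] [-0.4, 0.1, 0.0]
-> (467.0, -28.0, 56) [0.0408, 0.0012, 0.1228] [-0.4, 0.1, 0.0]
0.77 [216.8, 167.5, 236.8, 189.9]
0.64 [237.9, 183.4, 284.5, 260.8]
0.57 [254.2, 165.5, 273.4, 182.4]
0.56 [246.7, 199.4, 271.5, 229.2]
(np.float64(182.98465554396444), np.float64(195.02804960072424))
```

View pics/s8.png

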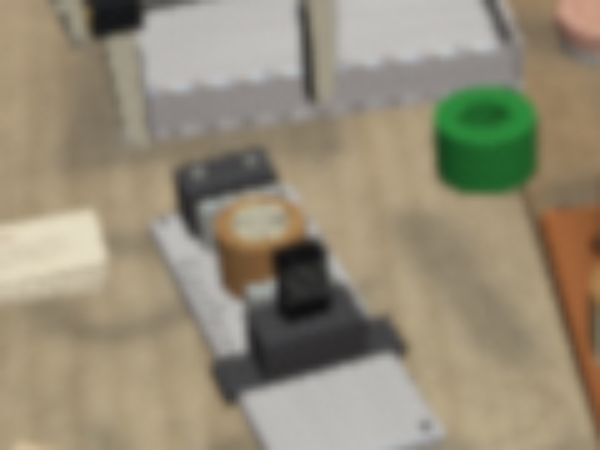

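The roll lies flat on the bed at (260,222), facing the light anvil plate. Next I'll grip the tab.

```bash
python3 -m pendant '[-0.015,0.001,0.04,0,0,0,0, -0.015,0.001,0.08,0,0,0,0, -0.015,0.001,0.123,0,0,0,0, -0.015,0.001,0.123,0,0,0,0, -0.015,0.001,0.123,0,0,0,0, 0.02,0.001,0.123,0,0,0,0, 0.041,0.001,0.123,0,0,0,0, 0.041,0.001,0.123,0,0,0,0, 0.041,0.001,0.123,0,0,0,255, 0.041,0.001,0.123,0,0,0,255, 0.041,0.001,0.123,0,0,0,255, 0.041,0.001,0.123,0,0,0,255, 0.041,0.001,0.123,0,0,0,255, 0.041,0.001,0.123,0,0,0,255, 0.041,0.001,0.123,0,0,0,255]' 12
python3 -c "
from h import *
go((0,0,0));print(w2g(robot.sense()['eef_pos']))"
python3 -m pendant '[0,0,-0.008,0,0,0,255, 0,0,-0.016,0,0,0,255, 0,0,-0.024,0,0,0,255, 0,0,-0.032,0,0,0,255, 0,0,-0.032,0,0,0,255, 0,0,-0.032,0,0,0,255, 0,0,-0.032,0,0,0,255]'
python3 -c "
from h import *
go((0,0,0));print(w2g(robot.sense()['eef_pos']))"
```

```text
clock: 17.65
eef_pos: [467.4, -25.4, 55.6]
tcp_rot: [[0.0, 0.973, 0.229], [-0.0, 0.229, -0.973], [-1.0, 0.0, 0.0]]
contact_force: [0.1, 0.2, 0.2]
finger_gap: 41.7
t 17.65 at [467.4 -25.4  55.6] F [0.1 0.2 0.2] gap 41.7
-> (0, 0, 0) [0.0555, -0.4491, -0.1319] [-0.0, 0.0, -0.0]
(np.float64(1.0), np.float64(-60.7))
clock: 18.35
eef_pos: [458.2, 7.1, 55.3]
tcp_rot: [[-0.004, 0.973, 0.231], [0.002, 0.231, -0.973], [-1.0, -0.003, -0.002]]
contact_force: [-5.3, 0.5, 4.9]
finger_gap: 28.1
t 18.35 at [458.2   7.1  55.3] F [-5.3  0.5  4.9] gap 28.1
-> (0, 0, 0) [0.057, -0.4473, -0.0986] [0.0, -0.1, 0.2]
(np.float64(-0.5), np.float64(-27.0))
```

```bash
cat > q.py <<'E'
from h import *
f=[];
for i in range(2): s=robot.sense();f.append(np.array(s["contact_force"])[:2]@GY)
print(round(s["clock"],2),"Fgy",np.round(f,2),"g",w2g(s["eef_pos"]),"gap",round(s["finger_gap"],1))
E
m(){ python3 q.py; }
python3 -m pendant '[0,0,-0.002,0,0,0,255, 0,0,-0.004,0,0,0,255, 0,0,-0.004,0,0,0,255, 0,0,-0.004,0,0,0,255]' >/dev/null; m
python3 -m pendant '[0,0,-0.001,0,0,0,255, 0,0,-0.002,0,0,0,255, 0,0,-0.002,0,0,0,255, 0,0,-0.002,0,0,0,255]' >/dev/null; m
python3 -m pendant '[0,0,-0.001,0,0,0,255, 0,0,-0.002,0,0,0,255, 0,0,-0.002,0,0,0,255, 0,0,-0.002,0,0,0,255]' >/dev/null; m
python3 -c "
from h import *
im=robot.capture('side');cv2.imwrite('pics/s9.png',cv2.resize(im[150:240,130:250],None,fx=5,fy=5))"
```

```text
18.75 Fgy [-1.12 -1.12] g (np.float64(-0.5), np.float64(-24.8)) gap 28.2
19.15 Fgy [-1.87 -1.87] g (np.float64(-0.5), np.float64(-23.2)) gap 27.6
19.55 Fgy [-1.6 -1.6] g (np.float64(-0.5), np.float64(-21.2)) gap 27.7
```

View pics/s9.png

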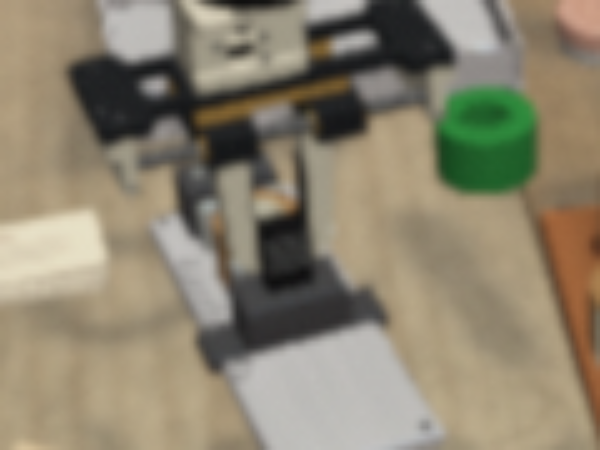

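The jaw has followed: the tab at (285,250) is gripped and the roll sits just ahead of it. The force so far is only friction (about -1.6 N), so I'll keep going in 2 mm steps.

```bash
for i in 1 ; do
python3 -m pendant '[0,0,-0.001,0,0,0,255, 0,0,-0.002,0,0,0,255, 0,0,-0.002,0,0,0,255, 0,0,-0.002,0,0,0,255]' >/dev/null; python3 q.py
python3 -m pendant '[0,0,-0.001,0,0,0,255, 0,0,-0.002,0,0,0,255, 0,0,-0.002,0,0,0,255, 0,0,-0.002,0,0,0,255]' >/dev/null; python3 q.py
python3 -m pendant '[0,0,-0.001,0,0,0,255, 0,0,-0.002,0,0,0,255, 0,0,-0.002,0,0,0,255, 0,0,-0.002,0,0,0,255]' >/dev/null; python3 q.py
done
```

```text
20.0 Fgy [-1.82 -1.82] g (np.float64(-0.5), np.float64(-19.5)) gap 27.9
20.4 Fgy [-4.29 -4.29] g (np.float64(-0.5), np.float64(-18.1)) gap 27.9
20.8 Fgy [-5.45 -5.45] g (np.float64(-0.5), np.float64(-16.7)) gap 28.1
```

```bash
python3 -m pendant '[0,0,-0.001,0,0,0,255, 0,0,-0.0015,0,0,0,255, 0,0,-0.0015,0,0,0,255, 0,0,-0.0015,0,0,0,255, 0,0,-0.0015,0,0,0,255, 0,0,-0.0015,0,0,0,255]' >/dev/null; python3 q.py
python3 -c "
from h import *
snap('top','t4',(200,200,310,280),7);im=robot.capture('side');cv2.imwrite('pics/s10.png',cv2.resize(im[160:230,140:220],None,fx=7,fy=7,interpolation=cv2.INTER_CUBIC))"
```

```text
21.4 Fgy [-5.79 -5.79] g (np.float64(-0.5), np.float64(-15.8)) gap 27.5
```

View pics/s10.png

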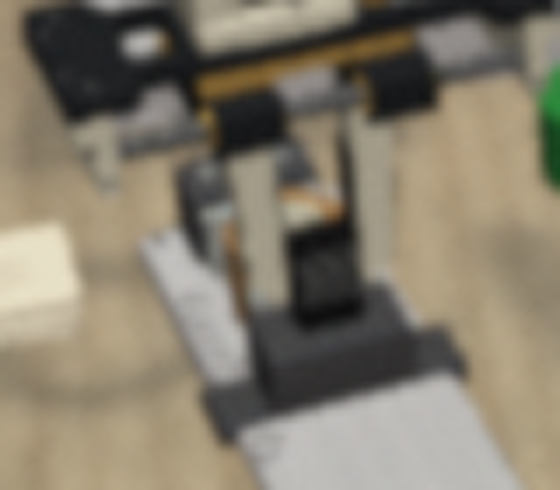

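The fingers hold the tab, with the roll squeezed between jaw and anvil. The force has risen from 1.7 N friction to 5.8 N, so the spring gives about 4 N, inside the window. I'll open the jaw, release and rise.

```bash
python3 -m pendant '[0,0,0.01,0,0,0,255, 0,0,0.02,0,0,0,255, 0,0,0.032,0,0,0,255, 0,0,0.046,0,0,0,255, 0,0,0.046,0,0,0,255, 0,0,0.046,0,0,0,255, 0,0,0.046,0,0,0,0, 0,0,0.046,0,0,0,0, 0,0,0.046,0,0,0,0, 0,0,0.046,0,0,0,0, 0,0,0.046,0,0,0,0, 0,0,0.046,0,0,0,0, -0.04,0,0.046,0,0,0,0, -0.08,0,0.046,0,0,0,0, -0.08,0.05,0.046,0,0,0,0, -0.08,0.1,0.066,0,0,0,0, -0.08,0.15,0.086,0,0,0,0, -0.08,0.15,0.086,0,0,0,0, -0.08,0.15,0.086,0,0,0,0]' >/dev/null; python3 q.py
python3 -c "
from h import *
x,y=g2w(0,31);go((x,y,135),(x,y,26));snap('top','t5',(200,200,310,280),7);snap('side','s11',(140,160,220,230),7)
for p in (0,31),(0,5),(0,-32),(0,57): print(w2px('top',(*g2w(*p),52)))"
```

```text
23.4 Fgy [-1.09 -1.09] g (np.float64(151.4), np.float64(-99.7)) gap 92.8
t 23.4 at [622.8 -28.7 134.6] F [ 0.5 -1.  -1.2] gap 92.8
-> (445.4, 63.7, 135) [-0.0004, -0.1514, -0.1306] [-0.0, 0.0, 0.0]
-> (445.4, 63.7, 26) [0.1086, -0.1514, -0.1307] [-0.0, 0.0, 0.0]
(np.float64(238.5179477346661), np.float64(240.82240124503838))
(np.float64(246.67093791014085), np.float64(239.04727339565846))
(np.float64(258.2561003537155), np.float64(236.4591321650163))
(np.float64(230.35403601768286), np.float64(242.63208205373533))
```

View pics/t5.png

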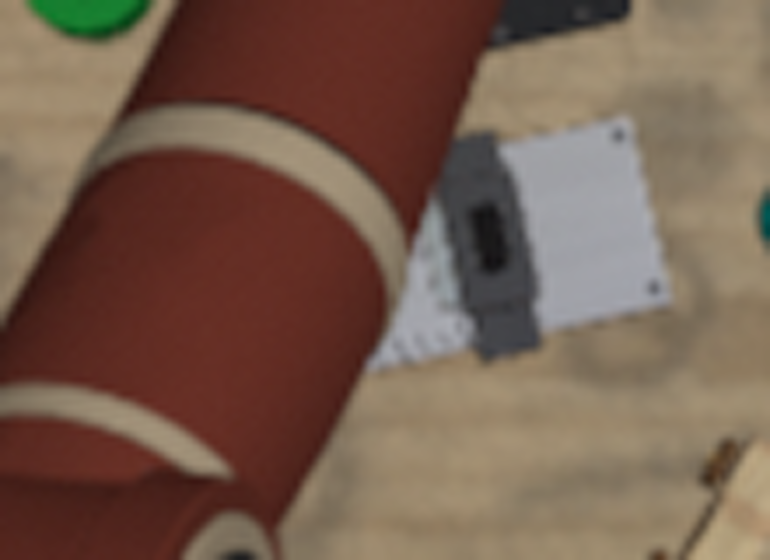

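The jaw is open, with the tab at (488,238) in the crop, but the arm hides the roll from above. I'll locate the roll from the side picture.

Run:
```python
from fit import *
x,y=g2w(0,31)
print(w2g(px2w("top",200+488/7,200+238/7,80)), "expected px",w2px("side",(x,y,52)))
fit("pics/s11.png",(140,160,220,230),7,np.array([x,y,32.]),51.7,(150,175,200,205),phis=range(-20,21,5),rng=12)
```

```text
(np.float64(-1.6), np.float64(-67.9)) expected px (np.float64(180.65755959611852), np.float64(191.0534714684548))
brown px 2590 bbox 172.5 187.75 190.25 204.75
[(np.float64(0.5201328352013284), 15, 0, -4), (np.float64(0.5194544725230645), 5, -4, -4), (np.float64(0.5175113308611454), 15, -4, 0), (np.float64(0.5172202975341349), 10, 4, -8), (np.float64(0.5172202975341349), 10, 0, -4), (np.float64(0.5148335015136226), 10, -8, 0)]
{-20: np.float64(0.5), -15: np.float64(0.5), -10: np.float64(0.5), -5: np.float64(0.51), 0: np.float64(0.51), 5: np.float64(0.52), 10: np.float64(0.52), 15: np.float64(0.52), 20: np.float64(0.51)}
```

```bash
python3 -m pendant '[0,-0.04,-0.035,0,0,0,0, 0,-0.08,-0.07,0,0,0,0, 0,-0.12,-0.105,0,0,0,0, 0,-0.151,-0.129,0,0,0,0, 0,-0.151,-0.129,0,0,0,0, 0,-0.151,-0.129,0,0,0,0, 0.05,-0.151,-0.129,0,0,0,0, 0.09,-0.151,-0.129,0,0,0,0, 0.109,-0.151,-0.129,0,0,0,0, 0.109,-0.151,-0.129,0,0,0,0, 0.109,-0.151,-0.129,0,0,0,255, 0.109,-0.151,-0.129,0,0,0,255, 0.109,-0.151,-0.129,0,0,0,255, 0.109,-0.151,-0.129,0,0,0,255, 0.109,-0.151,-0.129,0,0,0,255, 0.109,-0.151,-0.129,0,0,0,255, 0.109,-0.151,-0.129,0,0,0,255, 0.109,-0.151,-0.129,0,0,0,255]' 25 >/dev/null; python3 q.py
python3 -m pendant '[-0.02,0,0.003,0,0,0,255, -0.04,0,0.004,0,0,0,255, -0.07,0,0.004,0,0,0,255, -0.1,0,0.004,0,0,0,255, -0.1,0,0.004,0,0,0,255, -0.1,0,0.004,0,0,0,255]' ;
python3 -c "
from h import *
go((490,300,125),(490,300,19),(490,300,26));snap('side','s12',(120,120,240,220),6)"
```

```text
25.3 Fgy [-0.26 -0.26] g (np.float64(0.3), np.float64(30.0)) gap 50.8
clock: 25.9
eef_pos: [446.2, 59.0, 126.3]
tcp_rot: [[-0.0, 0.973, 0.23], [0.0, 0.23, -0.973], [-1.0, -0.0, -0.0]]
contact_force: [0.5, -0.1, -0.5]
finger_gap: 51.2
t 25.9 at [446.2  59.  126.3] F [ 0.5 -0.1 -0.5] gap 51.2
-> (490, 300, 125) [0.0013, 0.0981, -0.2245] [0.0, -0.0, 0.0]
-> (490, 300, 19) [0.1073, 0.0981, -0.2245] [0.0, -0.0, 0.0]
-> (490, 300, 26) [0.1003, 0.0981, -0.2245] [0.0, -0.0, 0.0]
```

View pics/s12.png

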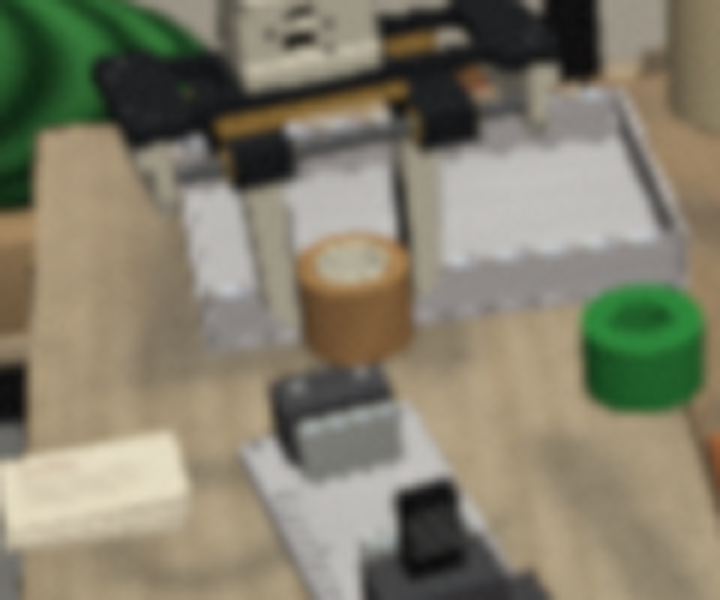

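The roll hangs upright in the grip at (352,300). Behind it are the empty caliper and the light anvil plate. On to the tray.

```bash
python3 -m pendant '[0,0.02,-0.045,0,0,0,255, 0,0.04,-0.09,0,0,0,255, 0,0.06,-0.135,0,0,0,255, 0,0.08,-0.18,0,0,0,255, 0,0.098,-0.224,0,0,0,255, 0,0.098,-0.224,0,0,0,255, 0,0.098,-0.224,0,0,0,255, 0.03,0.098,-0.224,0,0,0,255, 0.06,0.098,-0.224,0,0,0,255, 0.085,0.098,-0.224,0,0,0,255, 0.097,0.098,-0.224,0,0,0,255, 0.104,0.098,-0.224,0,0,0,255, 0.105,0.098,-0.224,0,0,0,255, 0.106,0.098,-0.224,0,0,0,255, 0.106,0.098,-0.224,0,0,0,255]' 25
python3 -c "
from h import *
snap('side','s13',(120,110,240,210),6);print(w2px('side',(490,300,44)))"
```

```text
clock: 27.45
eef_pos: [491.1, 299.5, 21.4]
tcp_rot: [[0.002, 0.973, 0.23], [0.001, 0.23, -0.973], [-1.0, 0.002, -0.001]]
contact_force: [-0.2, 0.1, -1.0]
finger_gap: 51.0
(np.float64(188.71492784998722), np.float64(150.55000298670868))
```

```bash
python3 -m pendant '[0.003,0,0,0,0,0,255, 0.003,0,0,0,0,0,255, 0.003,0,0,0,0,0,0, 0.003,0,0,0,0,0,0, 0.003,0,0,0,0,0,0, 0.003,0,0,0,0,0,0, 0.003,0,0,0,0,0,0, -0.05,0,0,0,0,0,0, -0.1,0,0,0,0,0,0, -0.13,0,0,0,0,0,0, -0.13,0,0,0,0,0,0, -0.13,0,0,0,0,0,0]' 25
python3 - <<'E'
from fit import *
im=snap('top','t6',(120,130,350,270),3.4);snap('side','s14',(120,100,340,280),3.4)
for n in('top','side'):
  for d in robot.silhouettes('roll_2',n)[:6]:
    ys,xs=np.nonzero(d['pixels']);print(n,round(d['score'],2),np.round(d['bbox'],1),np.round(px2w(n,xs.mean(),ys.mean(),30),0))
fit("pics/s14.png",(120,100,340,280),3.4,np.array([490,300,24.]),51.7,(165,135,215,170),phis=range(-90,91,15),rng=12)
print(w2px('top',(647,-48,52)))
go((646.5,-48,150),(646.5,-48,24))
E
```

```text
clock: 28.7
eef_pos: [490.4, 299.4, 150.8]
tcp_rot: [[0.0, 0.973, 0.23], [0.001, 0.23, -0.973], [-1.0, 0.001, -0.001]]
contact_force: [-0.3, -0.3, -0.5]
finger_gap: 92.7
top 0.73 [202.4 183.8 222.1 204.1] [592. 156.  30.]
top 0.69 [200.3 151.8 219.6 172.8] [702. 161.  30.]
top 0.67 [263.5 169.5 289.1 186.7] [651. -47.  30.]
top 0.51 [166.3 153.  185.6 175.7] [694. 285.  30.]
side 0.82 [218.  166.2 235.3 190.7] [589. 138.  30.]
side 0.76 [247.3 202.7 270.3 225.5] [645. -51.  30.]
side 0.72 [253.  163.9 270.3 186.2] [697. 142.  30.]
side 0.52 [317.8 222.7 336.1 247. ] [ 793. -168.   30.]
brown px 2018 bbox 182.75 135.0 200.25 163.5
[(np.float64(0.5990825688073395), -30, -4, -4), (np.float64(0.5974652987326494), -30, -12, 4), (np.float64(0.5967401146996679), -30, -8, 0), (np.float64(0.5908406146429648), -30, 0, -4), (np.float64(0.5890123086160313), -30, -12, 0), (np.float64(0.584883023395321), -30, -4, 0)]
{-90: np.float64(0.36), -75: np.float64(0.43), -60: np.float64(0.49), -45: np.float64(0.54), -30: np.float64(0.6), -15: np.float64(0.54), 0: np.float64(0.53), 15: np.float64(0.54), 30: np.float64(0.54), 45: np.float64(0.45), 60: np.float64(0.37), 75: np.float64(0.3), 90: np.float64(0.36)}
(np.float64(274.9968267363946), np.float64(178.01611789792767))
t 28.9 at [489.3 298.8 148.7] F [0.1 0.4 0.2] gap 93.1
-> (646.5, -48, 150) [-0.0011, 0.0733, 0.3736] [-0.0, 0.1, 0.2]
-> (646.5, -48, 24) [0.1249, 0.0737, 0.3735] [-0.0, 0.1, 0.2]
```

View pics/s14.png

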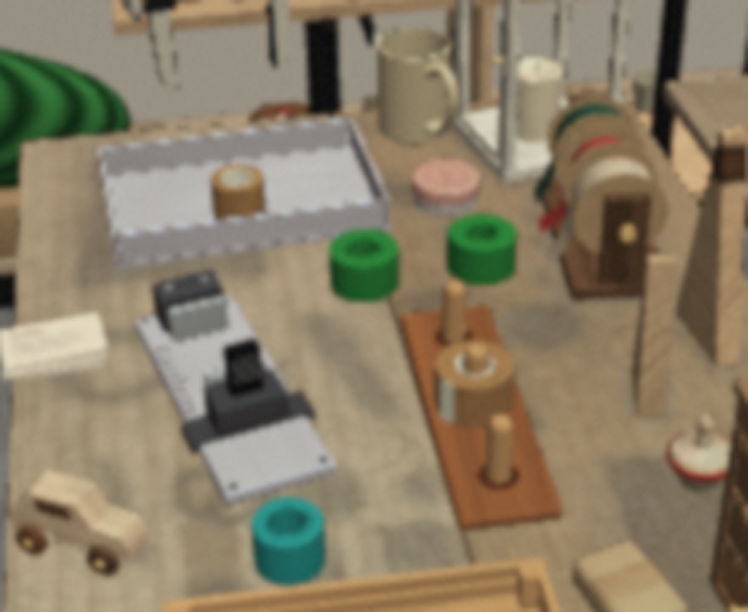

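The roll lies flat in the tray at (238,192), the caliper is empty and open, and the middle roll is undisturbed at (475,383). I'll fetch it.

```bash
python3 -m pendant '[0,0.01,0.049,0,0,0,0, 0,0.02,0.098,0,0,0,0, 0,0.03,0.147,0,0,0,0, 0,0.04,0.196,0,0,0,0, 0,0.05,0.245,0,0,0,0, 0,0.06,0.294,0,0,0,0, 0,0.07,0.343,0,0,0,0, 0,0.074,0.374,0,0,0,0, 0,0.074,0.374,0,0,0,0, 0,0.074,0.374,0,0,0,0, 0,0.074,0.374,0,0,0,0, 0,0.074,0.374,0,0,0,0]' 25
python3 -c "
from h import *
go((646.7,-48,24));print(w2g(px2w('side',120+172/3.4,100+335/3.4,12)),w2g(px2w('side',120+227/3.4,100+325/3.4,12)))"
```

```text
clock: 30.1
eef_pos: [648.0, -45.1, 149.9]
tcp_rot: [[-0.001, 0.972, 0.233], [0.002, 0.233, -0.972], [-1.0, -0.001, -0.002]]
contact_force: [-0.1, 0.7, 0.3]
finger_gap: 93.4
t 30.1 at [648.  -45.1 149.9] F [-0.1  0.7  0.3] gap 93.4
-> (646.7, -48, 24) [0.1259, -0.0018, 0.0028] [0.2, -0.1, 0.0]
(np.float64(-23.8), np.float64(62.8)) (np.float64(23.6), np.float64(57.0))
```

```bash
python3 -m pendant '[0.05,0,0,0,0,0,0, 0.09,0,0,0,0,0,0, 0.115,0,0,0,0,0,0, 0.125,0,0,0,0,0,0, 0.125,0,0,0,0,0,0, 0.125,0,0,0,0,0,255, 0.125,0,0,0,0,0,255, 0.125,0,0,0,0,0,255, 0.125,0,0,0,0,0,255, 0.125,0,0,0,0,0,255, 0.125,0,0,0,0,0,255]' 25
python3 -m pendant '[-0.02,0,0,0,0,0,255, -0.04,0,0,0,0,0,255, -0.06,0,0,0,0,0,255, -0.08,0,0,0,0,0,255, -0.11,0,0,0,0,0,255, -0.11,0,0,0,0,0,255, -0.11,0,0,0,0,0,255]'
python3 - <<'E'
from fit import *
x,y=g2w(0,10);s=robot.sense();p=s['eef_pos']
go((x,y,134),(x,y,28))
snap('side','s15',(200,140,320,240),6)
fit("pics/s15.png",(200,140,320,240),6,np.array([p[0],p[1],p[2]+6.8]),s['finger_gap'],(225,150,290,200),phis=range(-60,61,15),rng=12)
E
```

```text
clock: 31.2
eef_pos: [648.8, -47.8, 26.4]
tcp_rot: [[0.001, 0.973, 0.23], [0.0, 0.23, -0.973], [-1.0, 0.001, 0.0]]
contact_force: [-1.0, -0.6, 4.6]
finger_gap: 63.0
clock: 31.9
eef_pos: [648.2, -47.7, 135.3]
tcp_rot: [[0.0, 0.973, 0.23], [0.0, 0.23, -0.973], [-1.0, 0.0, -0.0]]
contact_force: [-0.7, -0.0, -1.0]
finger_gap: 62.9
t 31.9 at [648.2 -47.7 135.3] F [-0.7 -0.  -1. ] gap 62.9
-> (450.2, 43.2, 134) [0.0012, -0.1719, -0.134] [-0.0, -0.0, -0.0]
-> (450.2, 43.2, 28) [0.1072, -0.1719, -0.134] [-0.0, -0.0, -0.0]
brown px 12160 bbox 236.0 150.0 289.75 199.75
[(np.float64(0.43947479286617047), 0, -4, -4), (np.float64(0.4304259350221037), 0, 0, -8), (np.float64(0.4258051082731816), 0, -8, -4), (np.float64(0.42307426119454633), 0, -8, 0), (np.float64(0.4182915828186802), 0, 0, -4), (np.float64(0.4167468058799286), 0, -12, 0)]
{-60: np.float64(0.35), -45: np.float64(0.36), -30: np.float64(0.37), -15: np.float64(0.39), 0: np.float64(0.44), 15: np.float64(0.41), 30: np.float64(0.37), 45: np.float64(0.31), 60: np.float64(0.29)}
```

```bash
python3 -m pendant '[0,-0.035,-0.027,0,0,0,255, 0,-0.07,-0.054,0,0,0,255, 0,-0.105,-0.081,0,0,0,255, 0,-0.14,-0.108,0,0,0,255, 0,-0.172,-0.134,0,0,0,255, 0,-0.172,-0.134,0,0,0,255, 0,-0.172,-0.134,0,0,0,255, 0.03,-0.172,-0.134,0,0,0,255, 0.06,-0.172,-0.134,0,0,0,255, 0.085,-0.172,-0.134,0,0,0,255, 0.098,-0.172,-0.134,0,0,0,255, 0.104,-0.172,-0.134,0,0,0,255, 0.106,-0.172,-0.134,0,0,0,255, 0.106,-0.172,-0.134,0,0,0,255]' 25
python3 - <<'E'
from fit import *
s=robot.sense();p=s['eef_pos'];print(w2g(p))
snap('side','s16',(130,140,250,240),6)
fit("pics/s16.png",(130,140,250,240),6,np.array([p[0],p[1],p[2]+6.8]),65,(160,170,205,212),phis=range(-60,61,10),rng=12)
E
```

```text
clock: 33.35
eef_pos: [451.0, 42.7, 29.4]
tcp_rot: [[0.001, 0.973, 0.229], [-0.0, 0.229, -0.973], [-1.0, 0.001, 0.0]]
contact_force: [-0.6, 0.1, -1.0]
finger_gap: 63.2
(np.float64(0.6), np.float64(9.3))
brown px 4412 bbox 160.75 170.0 196.25 211.25
[(np.float64(0.4190913731495661), -20, 4, -4), (np.float64(0.4156107450582869), -20, 0, 0), (np.float64(0.4145770184623863), -40, -4, 8), (np.float64(0.41444174757281554), -10, 0, -4), (np.float64(0.4119732715123415), -40, -8, 12), (np.float64(0.4117345631565463), -50, -4, 4)]
{-60: np.float64(0.39), -50: np.float64(0.41), -40: np.float64(0.41), -30: np.float64(0.41), -20: np.float64(0.42), -10: np.float64(0.41), 0: np.float64(0.4), 10: np.float64(0.4), 20: np.float64(0.38), 30: np.float64(0.38), 40: np.float64(0.37), 50: np.float64(0.37), 60: np.float64(0.35)}
```

```bash
python3 -m pendant '[0.002,0,0,0,0,0,255, 0.002,0,0,0,0,0,0, 0.002,0,0,0,0,0,0, 0.002,0,0,0,0,0,0, 0.002,0,0,0,0,0,0, 0.002,0,0,0,0,0,0, -0.05,0,0,0,0,0,0, -0.09,0,0,0,0,0,0, -0.09,0,0.04,0,0,0,0, -0.09,0,0.076,0,0,0,0, -0.09,0,0.076,0,0,0,0, -0.09,0,0.076,0,0,0,0]' 12
python3 - <<'E'
from fit import *
x,y=g2w(0,10);x2,y2=g2w(-0.5,-66)
go((x2,y2,56))
snap('side','s17',(130,140,250,240),6)
im=cv2.resize(cv2.imread('pics/s17.png'),(120,100),interpolation=cv2.INTER_AREA)
for d in robot.silhouettes('roll_2','side'):
    b=d['bbox']
    if b[0]<210: print(d['score'],b,d['pixels'].sum())
for ph in range(-60,61,20):
    p=np.radians(ph);ax=np.array([0,0,1])*np.cos(p)-np.r_[GY,0]*np.sin(p);e2=np.cross(ax,np.r_[GX,0]);c=np.array([x,y,12+20*np.cos(p)+32*abs(np.sin(p))])
    P=np.array([w2px('side',c+ax*h+32.5*(np.cos(k)*np.r_[GX,0]+np.sin(k)*e2)) for h in(-20,20) for k in np.linspace(0,6.28,40)])
    print(ph,P.min(0).round(1),P.max(0).round(1))
fit("pics/s17.png",(130,140,250,240),6,np.array([x,y,32]),65,(160,170,205,218),phis=range(-60,61,10),rng=12)
E
```

```text
clock: 34.6
eef_pos: [467.4, -31.4, 119.4]
tcp_rot: [[-0.0, 0.974, 0.228], [0.0, 0.228, -0.974], [-1.0, -0.0, -0.0]]
contact_force: [-0.3, 1.0, -0.7]
finger_gap: 92.9
t 34.6 at [467.4 -31.4 119.4] F [-0.3  1.  -0.7] gap 92.9
-> (467.2, -30.8, 56) [0.0634, -0.0, -0.0006] [-0.1, -0.0, 0.0]
0.81 [170.5, 187.5, 193.1, 213.6] 385
0.4 [158.7, 182.5, 218.5, 249.7] 1700
-60 [169.6 183.5] [196.5 207.6]
-40 [169.8 186.1] [196.3 206.3]
-20 [170.3 187.6] [196.1 208.8]
0 [171.2 188.3] [195.7 213.5]
20 [171.5 184.4] [195.3 211.6]
40 [170.6 182.9] [195.9 209.3]
60 [170.  183.8] [196.2 207.9]
brown px 3207 bbox 160.0 170.0 194.5 212.0
[(np.float64(0.4621876014281078), -40, 0, 8), (np.float64(0.4616502502825771), -40, -8, 12), (np.float64(0.4593184412196315), -40, 4, 4), (np.float64(0.4585286984640259), -40, -4, 8), (np.float64(0.45145786606856775), -40, -4, 12), (np.float64(0.44948353776630084), -40, 0, 4)]
{-60: np.float64(0.42), -50: np.float64(0.45), -40: np.float64(0.46), -30: np.float64(0.44), -20: np.float64(0.45), -10: np.float64(0.44), 0: np.float64(0.42), 10: np.float64(0.42), 20: np.float64(0.4), 30: np.float64(0.39), 40: np.float64(0.39), 50: np.float64(0.39), 60: np.float64(0.37)}
```

The detected roll box (170.5,187.5)-(193.1,213.6) matches a flat 65 mm roll at the intended spot. I'll grip the tab now.

```bash
python3 -m pendant '[0.04,0,0,0,0,0,0, 0.063,0,0,0,0,0,0, 0.063,0,0,0,0,0,0, 0.063,0,0,0,0,0,255, 0.063,0,0,0,0,0,255, 0.063,0,0,0,0,0,255, 0.063,0,0,0,0,0,255, 0.063,0,0,0,0,0,255, 0.063,0,0,0,0,0,255, 0.063,0,0,0,0,0,255, 0.063,0,0,0,0,0,255, 0.063,0,0,0,0,0,255, 0.063,0,0,0,0,0,255]' 12 >/dev/null; python3 q.py
python3 -m pendant '[0,0,-0.005,0,0,0,255, 0,0,-0.01,0,0,0,255, 0,0,-0.015,0,0,0,255, 0,0,-0.02,0,0,0,255, 0,0,-0.022,0,0,0,255, 0,0,-0.022,0,0,0,255, 0,0,-0.022,0,0,0,255]' >/dev/null; python3 q.py
python3 -m pendant '[0,0,-0.001,0,0,0,255, 0,0,-0.002,0,0,0,255, 0,0,-0.002,0,0,0,255, 0,0,-0.002,0,0,0,255]' >/dev/null; python3 q.py
```

```text
36.0 Fgy [0.15 0.15] g (np.float64(-0.5), np.float64(-66.1)) gap 27.5
36.7 Fgy [-0.59 -0.59] g (np.float64(-0.5), np.float64(-43.3)) gap 27.9
37.1 Fgy [-2.22 -2.22] g (np.float64(-0.5), np.float64(-42.4)) gap 28.2
```

```bash
python3 -m pendant '[0,0,-0.001,0,0,0,255, 0,0,-0.002,0,0,0,255, 0,0,-0.002,0,0,0,255, 0,0,-0.002,0,0,0,255]' >/dev/null; python3 q.py
python3 -m pendant '[0,0,-0.001,0,0,0,255, 0,0,-0.002,0,0,0,255, 0,0,-0.002,0,0,0,255, 0,0,-0.002,0,0,0,255]' >/dev/null; python3 q.py
python3 -m pendant '[0,0,-0.001,0,0,0,255, 0,0,-0.002,0,0,0,255, 0,0,-0.002,0,0,0,255, 0,0,-0.002,0,0,0,255]' >/dev/null; python3 q.py
```

```text
37.5 Fgy [-2.45 -2.45] g (np.float64(-0.5), np.float64(-40.0)) gap 28.0
37.9 Fgy [-2.21 -2.21] g (np.float64(-0.5), np.float64(-38.0)) gap 28.2
38.3 Fgy [-3.19 -3.19] g (np.float64(-0.5), np.float64(-36.7)) gap 27.8
```

```bash
python3 -m pendant '[0,0,-0.001,0,0,0,255, 0,0,-0.002,0,0,0,255, 0,0,-0.002,0,0,0,255, 0,0,-0.002,0,0,0,255]' >/dev/null; python3 q.py
python3 -m pendant '[0,0,-0.001,0,0,0,255, 0,0,-0.002,0,0,0,255, 0,0,-0.002,0,0,0,255, 0,0,-0.002,0,0,0,255]' >/dev/null; python3 q.py
```

```text
38.7 Fgy [-5.12 -5.12] g (np.float64(-0.5), np.float64(-35.2)) gap 28.1
39.1 Fgy [-5.66 -5.66] g (np.float64(-0.5), np.float64(-33.9)) gap 28.2
```

```bash
python3 -m pendant '[0,0,-0.001,0,0,0,255, 0,0,-0.001,0,0,0,255, 0,0,-0.001,0,0,0,255, 0,0,-0.001,0,0,0,255]' >/dev/null; python3 q.py
python3 -m pendant '[0,0,0,0,0,0,255, 0,0,0,0,0,0,255]' >/dev/null; python3 q.py
python3 -c "
from h import *
snap('side','s18',(130,140,250,240),6)"
```

```text
39.5 Fgy [-6.56 -6.56] g (np.float64(-0.5), np.float64(-33.2)) gap 27.8
39.7 Fgy [-5.82 -5.82] g (np.float64(-0.5), np.float64(-33.2)) gap 28.1
```

View pics/s18.png

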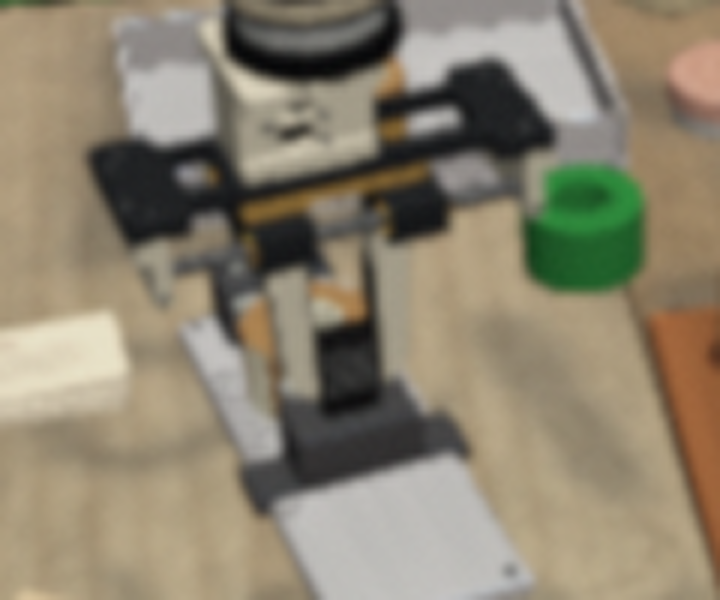

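The big roll is clamped, visible at (255,335) and (340,300) between jaw and anvil, and the net force is about 4 N. I'll open the jaw, release and rise.

```bash
python3 -m pendant '[0,0,0.008,0,0,0,255, 0,0,0.016,0,0,0,255, 0,0,0.028,0,0,0,255, 0,0,0.028,0,0,0,255, 0,0,0.028,0,0,0,255, 0,0,0.028,0,0,0,0, 0,0,0.028,0,0,0,0, 0,0,0.028,0,0,0,0, 0,0,0.028,0,0,0,0, 0,0,0.028,0,0,0,0, 0,0,0.028,0,0,0,0, -0.05,0,0.028,0,0,0,0, -0.07,0,0.028,0,0,0,0, -0.07,0,-0.01,0,0,0,0, -0.07,0,-0.04,0,0,0,0, -0.07,0,-0.055,0,0,0,0, -0.07,0,-0.055,0,0,0,0, -0.07,0,-0.055,0,0,0,0]' 12 >/dev/null; python3 q.py
python3 - <<'E'
from h import *
x,y=g2w(0,22);go((x,y,27))
robot.capture('side')
for d in robot.silhouettes('roll_2','side'):
    b=d['bbox']
    if b[0]<210: print(d['score'],b,d['pixels'].sum())
x,y=g2w(0,22)
P=np.array([w2px('side',(x+32.5*np.cos(k),y+32.5*np.sin(k),h)) for h in(12,52) for k in np.linspace(0,6.28,40)]);print(P.min(0),P.max(0))
E
```

```text
41.55 Fgy [0.48 0.48] g (np.float64(0.1), np.float64(23.3)) gap 93.1
t 41.55 at [447.2  56.2 126.5] F [-0.   0.5  0.2] gap 93.1
-> (447.4, 54.9, 27) [0.0995, -0.0002, 0.0013] [-0.0, 0.0, -0.0]
0.72 [171.5, 185.5, 193.6, 210.7] 302
0.62 [168.7, 264.4, 298.6, 351.2] 8970
[169.92389008 186.17332921] [194.21992515 211.14477817]
```

Good match at gauge y of 22. I'll descend, grip and lift.

```bash
python3 -m pendant '[0.05,0,0.001,0,0,0,0, 0.085,0,0.001,0,0,0,0, 0.099,0,0.001,0,0,0,0, 0.099,0,0.001,0,0,0,0, 0.099,0,0.001,0,0,0,255, 0.099,0,0.001,0,0,0,255, 0.099,0,0.001,0,0,0,255, 0.099,0,0.001,0,0,0,255, 0.099,0,0.001,0,0,0,255, 0.099,0,0.001,0,0,0,255]' 25 >/dev/null; python3 q.py
python3 -m pendant '[-0.01,0,0.003,0,0,0,255, -0.03,0,0.004,0,0,0,255, -0.06,0,0.004,0,0,0,255, -0.1,0,0.004,0,0,0,255, -0.12,0,0.004,0,0,0,255, -0.12,0,0.004,0,0,0,255]' >/dev/null; python3 q.py
python3 - <<'E'
from h import *
go((520,-325,145),(520,-325,21))
robot.capture('side')
for d in robot.silhouettes('roll_2','side'):
    b=d['bbox']
    if b[0]<210: print(d['score'],b,d['pixels'].sum())
p=robot.sense()['eef_pos']
P=np.array([w2px('side',(p[0]+32.5*np.cos(k),p[1]+32.5*np.sin(k),p[2]+h)) for h in(-15,25) for k in np.linspace(0,6.28,40)]);print(P.min(0),P.max(0))
E
```

```text
42.65 Fgy [0.7 0.7] g (np.float64(0.4), np.float64(23.0)) gap 63.3
43.25 Fgy [-0.52 -0.52] g (np.float64(1.7), np.float64(18.4)) gap 63.2
t 43.25 at [449.9  51.8 150.2] F [ 0.9 -0.3 -0.4] gap 63.2
-> (520, -325, 145) [0.0052, -0.0184, 0.3829] [-0.0, 0.0, -0.4]
-> (520, -325, 21) [0.1292, -0.0191, 0.3828] [-0.0, 0.0, -0.4]
0.91 [166.6, 147.2, 193.3, 176.2] 565
[165.52605372 150.09508333] [191.38841289 175.69490368]
```

```bash
python3 -m pendant '[0,-0.002,0.04,0,0,0,255, 0,-0.004,0.085,0,0,0,255, 0,-0.006,0.13,0,0,0,255, 0,-0.009,0.175,0,0,0,255, 0,-0.011,0.22,0,0,0,255, 0,-0.013,0.265,0,0,0,255, 0,-0.015,0.31,0,0,0,255, 0,-0.017,0.355,0,0,0,255, 0,-0.019,0.383,0,0,0,255, 0,-0.019,0.383,0,0,0,255, 0,-0.019,0.383,0,0,0,255, 0.03,-0.019,0.383,0,0,0,255, 0.06,-0.019,0.383,0,0,0,255, 0.09,-0.019,0.383,0,0,0,255, 0.108,-0.019,0.383,0,0,0,255, 0.114,-0.019,0.383,0,0,0,255, 0.114,-0.019,0.383,0,0,0,255, 0.114,-0.019,0.383,0,0,0,255]' 25
python3 - <<'E'
from h import *
robot.capture('side')
for d in robot.silhouettes('roll_2','side')[:5]:
    print(d['score'],d['bbox'],d['pixels'].sum())
p=robot.sense()['eef_pos']
P=np.array([w2px('side',(p[0]+32.5*np.cos(k),p[1]+32.5*np.sin(k),p[2]+h)) for h in(-15,25) for k in np.linspace(0,6.28,40)]);print(P.min(0),P.max(0))
E
```

```text
clock: 45.15
eef_pos: [518.2, -324.9, 34.2]
tcp_rot: [[0.001, 0.973, 0.231], [-0.0, 0.231, -0.973], [-1.0, 0.001, 0.001]]
contact_force: [0.7, -0.4, 0.0]
finger_gap: 63.3
0.84 [215.9, 279.2, 244.7, 310.6] 869
0.7 [255.8, 163.7, 270.0, 187.0] 333
0.31 [171.6, 196.8, 208.2, 229.3] 631
[214.19584506 276.27817398] [244.65389305 311.90705068]
```

Its box matches an upright roll. I'll lower it and release.

```bash
python3 -m pendant '[0.006,0,0,0,0,0,255, 0.01,0,0,0,0,0,255, 0.012,0,0,0,0,0,255, 0.012,0,0,0,0,0,255, 0.012,0,0,0,0,0,255]' 25
python3 -m pendant '[0,0,0,0,0,0,0, 0,0,0,0,0,0,0, 0,0,0,0,0,0,0, 0,0,0,0,0,0,0, 0,0,0,0,0,0,0, -0.05,0,0,0,0,0,0, -0.1,0,0,0,0,0,0, -0.12,0,0,0,0,0,0, -0.12,0,0,0,0,0,0]' 12
python3 - <<'E'
from h import *
im=robot.capture('side');cv2.imwrite('pics/s19.png',im)
for d in robot.silhouettes('roll_2','side')[:5]:
    print(d['score'],d['bbox'],d['pixels'].sum())
P=np.array([w2px('side',(519+32.5*np.cos(k),-325+32.5*np.sin(k),h)) for h in(6,46) for k in np.linspace(0,6.28,40)]);print(P.min(0),P.max(0))
for d in robot.silhouettes('jaw_tab','side')[:3]:
    b=d['bbox'];print('tab',d['score'],b)
x,y=g2w(-.5,-62);go((x,y,140),(x,y,56))
print(w2px('side',(x,y,64)))
E
```

```text
clock: 45.75
eef_pos: [517.5, -325.0, 22.2]
tcp_rot: [[0.0, 0.973, 0.23], [0.001, 0.23, -0.973], [-1.0, 0.0, -0.001]]
contact_force: [-1.7, 2.1, 5.7]
finger_gap: 63.1
clock: 46.65
eef_pos: [519.4, -327.1, 145.3]
tcp_rot: [[0.007, 0.973, 0.23], [-0.005, 0.23, -0.973], [-1.0, 0.005, 0.006]]
contact_force: [-0.6, -0.4, 0.4]
finger_gap: 92.8
0.84 [213.7, 283.4, 244.9, 318.3] 819
0.68 [253.2, 161.8, 271.7, 182.7] 393
[214.7013049  280.44884193] [244.88348073 315.8922014 ]
tab 0.69 [181.6, 150.3, 196.5, 166.4]
tab 0.59 [242.4, 182.4, 283.2, 258.8]
tab 0.57 [172.2, 196.4, 198.0, 232.5]
t 46.8 at [ 516.9 -324.3  140. ] F [-0.6  0.7 -0.3] gap 93.3
-> (466.3, -27.0, 140) [0.0007, 0.0191, -0.3009] [-0.0, -0.1, 0.1]
-> (466.3, -27.0, 56) [0.0847, 0.0193, -0.3007] [-0.0, -0.1, 0.1]
(np.float64(190.96693148518148), np.float64(205.85792126059116))
```

```bash
python3 -m pendant '[0,0.003,-0.05,0,0,0,0, 0,0.006,-0.1,0,0,0,0, 0,0.009,-0.15,0,0,0,0, 0,0.013,-0.2,0,0,0,0, 0,0.016,-0.25,0,0,0,0, 0,0.019,-0.301,0,0,0,0, 0,0.019,-0.301,0,0,0,0, 0,0.019,-0.301,0,0,0,0, 0.04,0.019,-0.301,0,0,0,0, 0.084,0.019,-0.301,0,0,0,0, 0.084,0.019,-0.301,0,0,0,0, 0.084,0.019,-0.301,0,0,0,255, 0.084,0.019,-0.301,0,0,0,255, 0.084,0.019,-0.301,0,0,0,255, 0.084,0.019,-0.301,0,0,0,255, 0.084,0.019,-0.301,0,0,0,255, 0.084,0.019,-0.301,0,0,0,255, 0.084,0.019,-0.301,0,0,0,255, 0.084,0.019,-0.301,0,0,0,255, 0.084,0.019,-0.301,0,0,0,255]' 12 >/dev/null; python3 q.py
python3 -m pendant '[0,0,-0.01,0,0,0,255, 0,0,-0.02,0,0,0,255, 0,0,-0.03,0,0,0,255, 0,0,-0.04,0,0,0,255, 0,0,-0.05,0,0,0,255, 0,0,-0.06,0,0,0,255, 0,0,-0.07,0,0,0,255, 0,0,-0.08,0,0,0,255, 0,0,-0.083,0,0,0,255, 0,0,-0.083,0,0,0,255, 0,0,-0.083,0,0,0,255]' >/dev/null; python3 q.py
```

```text
48.8 Fgy [-0.39 -0.39] g (np.float64(-0.5), np.float64(-63.0)) gap 27.8
49.9 Fgy [2.12 2.12] g (np.float64(-0.6), np.float64(21.3)) gap 27.7
```

```bash
python3 -m pendant '[0,0,-0.002,0,0,0,255, 0,0,-0.003,0,0,0,255, 0,0,-0.003,0,0,0,255, 0,0,-0.003,0,0,0,255]' >/dev/null; python3 q.py
python3 -m pendant '[0,0,-0.002,0,0,0,255, 0,0,-0.003,0,0,0,255, 0,0,-0.003,0,0,0,255, 0,0,-0.003,0,0,0,255]' >/dev/null; python3 q.py
python3 -m pendant '[0,0,-0.002,0,0,0,255, 0,0,-0.002,0,0,0,255, 0,0,-0.002,0,0,0,255]' >/dev/null; python3 q.py
```

```text
50.3 Fgy [-2.69 -2.69] g (np.float64(-0.6), np.float64(21.4)) gap 27.7
50.7 Fgy [-8.63 -8.63] g (np.float64(-0.6), np.float64(21.5)) gap 28.0
51.0 Fgy [-10.42 -10.42] g (np.float64(-0.5), np.float64(21.7)) gap 28.0
```

The jaw is stopped hard at TCP y = 21.4, which is probably its shut limit. I'll release, clear the view and check numerically.

```bash
python3 -m pendant '[0,0,0.006,0,0,0,255, 0,0,0.006,0,0,0,0, 0,0,0.006,0,0,0,0, 0,0,0.006,0,0,0,0, 0,0,0.006,0,0,0,0, 0,0,0.006,0,0,0,0, 0,0,0.006,0,0,0,0, -0.05,0,0.006,0,0,0,0, -0.1,0,0.006,0,0,0,0, -0.12,-0.01,-0.04,0,0,0,0, -0.12,-0.01,-0.09,0,0,0,0, -0.12,-0.01,-0.14,0,0,0,0, -0.12,-0.01,-0.19,0,0,0,0, -0.12,-0.01,-0.24,0,0,0,0, -0.12,-0.01,-0.24,0,0,0,0, -0.12,-0.01,-0.24,0,0,0,0]' >/dev/null; python3 q.py
python3 - <<'E'
from h import *
a=robot.capture('top');cv2.imwrite('pics/t7.png',a);b=robot.capture('side');cv2.imwrite('pics/s20.png',b)
o=cv2.imread('pics/top0.png')
for nm,im,cam in(('shut',a,'top'),('start',o,'top'),('shutside',b,'side'),('startside',cv2.imread('pics/side0.png'),'side')):
    g=cv2.cvtColor(im,cv2.COLOR_BGR2GRAY)
    row=[]
    for y in range(-20,100,3):
        row.append(int(np.mean([cv2.getRectSubPix(g,(1,1),w2px(cam,(*g2w(x,y),47)))[0,0] for x in(-18,-14,14,18)])))
    print(nm,row)
for n in('side','top'):
  for d in robot.silhouettes('jaw_tab',n)[:3]:
    ys,xs=np.nonzero(d['pixels']);q=px2w(n,xs.mean(),ys.mean(),68);print(n,round(d['score'],2),d['bbox'],w2g(q))
  for d in robot.silhouettes('roll_2',n)[:5]: print(n,'roll',round(d['score'],2),np.round(d['bbox']))
E
```

```text
52.6 Fgy [-0.77 -0.77] g (np.float64(-10.5), np.float64(269.3)) gap 93.0
shut [156, 157, 157, 156, 156, 156, 156, 139, 96, 67, 65, 65, 59, 51, 47, 48, 51, 57, 62, 67, 103, 138, 140, 124, 116, 140, 133, 127, 131, 112, 77, 65, 67, 75, 99, 110, 89, 68, 66, 73]
start [140, 110, 70, 61, 62, 58, 49, 44, 44, 49, 55, 59, 58, 82, 118, 135, 137, 142, 149, 151, 151, 152, 147, 125, 114, 134, 127, 121, 125, 107, 73, 62, 64, 72, 94, 105, 85, 64, 63, 69]
shutside [48, 48, 48, 50, 54, 59, 64, 66, 64, 62, 58, 53, 51, 49, 50, 54, 64, 74, 86, 98, 108, 111, 110, 105, 97, 80, 63, 49, 40, 40, 43, 48, 56, 67, 81, 91, 95, 94, 96, 102]
startside [64, 64, 61, 57, 54, 49, 48, 49, 51, 60, 72, 85, 95, 104, 109, 106, 97, 89, 83, 78, 74, 74, 77, 79, 78, 70, 60, 54, 53, 59, 64, 69, 74, 81, 90, 95, 96, 94, 94, 100]
side 0.97 [164.8, 182.9, 203.7, 215.4] (np.float64(-15.8), np.float64(-23.5))
side roll 0.8 [214. 280. 243. 318.]
side roll 0.68 [152. 134. 233. 176.]
side roll 0.67 [216. 168. 234. 189.]
side roll 0.58 [252. 167. 271. 185.]
top 0.57 [232.8, 225.4, 246.3, 256.3] (np.float64(0.7), np.float64(23.4))
top roll 0.73 [350. 209. 376. 228.]
top roll 0.65 [200. 152. 219. 171.]
top roll 0.56 [203. 184. 223. 203.]
```

The profile shows the jaw plate closed up to the anvil seam at gauge y of about 51, with no bright bed between them. The crate roll is fine. The arm hides the tray, so I'll move aside and check the tray roll before handing in.

```bash
python3 -m pendant '[-0.05,0,0.04,0,0,0,0, -0.08,0,0.09,0,0,0,0, -0.08,0,0.14,0,0,0,0, -0.08,0,0.19,0,0,0,0, -0.08,0,0.24,0,0,0,0, -0.08,0.02,0.28,0,0,0,0, -0.08,0.03,0.3,0,0,0,0, -0.08,0.03,0.3,0,0,0,0, -0.08,0.03,0.3,0,0,0,0]' >/dev/null; python3 q.py
python3 - <<'E'
from h import *
im=robot.capture('side');cv2.imwrite('pics/s21.png',im);t=robot.capture('top')
o=cv2.imread('pics/s14.png');o=cv2.resize(o,(220,180),interpolation=cv2.INTER_AREA)
for n in('side','top'):
  for d in robot.silhouettes('roll_2',n)[:6]: print(n,'roll',round(d['score'],2),np.round(d['bbox'],1))
def diff(l,t_,r,b): print(np.abs(im[t_:b,l:r].astype(int)-o[t_-100:b-100,l-120:r-120]).mean())
diff(178,145,202,168); diff(150,140,175,180)
for nm,c,D,z in(('tray',(490.5,299.5),51.7,4),('crate',(518,-325),64.5,6)):
  for cam in('side','top'):
    P=np.array([w2px(cam,(c[0]+D/2*np.cos(k),c[1]+D/2*np.sin(k),h)) for h in(z,z+40) for k in np.linspace(0,6.28,40)]);print(nm,cam,P.min(0).round(1),P.max(0).round(1))
for l in('balm_tin','soap_a','spinning_top'): print(l,[np.round(d['bbox']).tolist() for d in robot.silhouettes(l,'side')[:2]])
E
```

```text
53.8 Fgy [1.17 1.17] g (np.float64(19.3), np.float64(-33.1)) gap 93.3
side roll 0.89 [215.2 280.6 243.2 319.6]
side roll 0.89 [252.1 167.5 270.8 185. ]
side roll 0.71 [218.4 166.8 236.5 189. ]
top roll 0.89 [201.4 150.2 219.4 168.8]
top roll 0.69 [351.8 211.3 373.3 234. ]
top roll 0.68 [204.4 182.2 222.8 203.1]
1.4130434782608696
1.4516666666666667
tray side [180.9 146.7] [197.6 165.2]
tray top [156.6 217.2] [175.9 234.2]
crate side [214.4 280.6] [244.3 315.9]
crate top [349.2 209.5] [372.6 230.7]
balm_tin [[244.0, 144.0, 260.0, 162.0]]
soap_a []
spinning_top [[317.0, 220.0, 337.0, 246.0]]
```

```bash
python3 -c "
from cell import robot
print(robot.finish_job())"
```

```text
the job is handed in; nothing more can be done
None
```

I gauged both rolls on the rack in order, left then middle, placed them, shut the empty caliper and handed the job in at about 54 s. The right post was empty.

- **Left roll:** it measured about 51.6 mm across between the fingers and went to the tray. On the first attempt it caught on the anvil and tipped in the grip. I straightened it by leaning the tool and laid it flat before clamping.
- **Middle roll:** it measured about 63 mm between the fingers, which is a full roll, and went to the crate.
- **Clamping force:** in both cases the push along the caliper rose from about 1.7–2.2 N of sliding friction to about 5.8 N. That puts roughly 4 N on the anvil spring, inside the allowed range. I inferred this from the wrist force; the anvil's travel could not be read directly.

**Last checks**
- **Crate:** the roll's detected outline fits one lying flat on the floor (side camera) and its position fits in both cameras.
- **Tray:** the networks did not report this roll in the last pictures. Its patch in the side picture is unchanged from when I saw it lying flat.
- **Caliper:** the jaw ran onto a hard stop. The top picture shows its plate up against the anvil, so the gap is a few millimetres at most. My position estimates from the earlier clamps disagreed with that stop by about 5 mm. I put this down to not gripping the tab at the same spot each time.
- **Bystanders:** the balm tin and spinning top are where they were. The soap bar was not detected in the last picture, but the fingers never came near it.

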